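Fetch the amber lamp from behind the bottles

ROBOT

A 6-joint arm with a two-finger parallel gripper is mounted at the origin on the work surface. World frame = base frame: x ahead of the robot, y to its left, z up, the work surface at z = 0. Lengths are in m, angles in degrees, forces in N, time in s.
With the tool pointing down it reaches from about 0.3 to 0.875 m from the base axis. Payload 4.2 kg.
Tool frame: the origin (TCP) lies between the finger pads; the fingertips stand 17 mm ahead of it and the grasp point (between the pads) lies 2 mm behind it; z points along the fingers, y is the line along which they close (so a half turn about z gives the same grasp; the last joint's range is limited). The gripper opens to 85 mm and grips with 20 to 120 N. Pads are 22 mm wide; open, the fingers measure 114 mm over their backs; the gripper's body (76 mm by 85 mm) begins 54 mm behind the grasp point. The pads swing forward as they close: fully open they stand 13 mm farther back than shut.
Start: joints at [-70.646, 18.312, 89.639, -0, 72.044, -1.146], TCP at [0.201, -0.539, 0.248] pointing down, gripper open.
Joint ranges: [-177.97, 177.97], [-48.28, 115.42], [12.27, 149.76], [-77.06, 257.06], [2.81, 150.46], [-146.56, 146.56]. Speed limits (degrees/s): [147.25, 147.25, 180, 180, 180, 180].

INTERFACE

Orientations are given as a 3x3 rotation matrix whose columns are the frame's x, y, z axes.
In Python, from bench import ctrl, viewer, workorder gives the robot as it stands. The module is installed in compiled form; this text tells all that it offers.
- The arm moves only by the tool arm_command, never from a script. Its argument "increments" is a list of rows, each an object with "rotation": the turn, a rotation vector about the tool's x, y, z scaled (see below), a list of three; "offset": the shift along the tool's x, y, z scaled (see below), a list of three; "fingers": the finger opening in mm, from 0 to 85.4. In form: [{"rotation": [wx, wy, wz], "offset": [tx, ty, tz], "fingers": fingers}, ...]. A call has 1 to 5 rows; each row is the pose to reach, as a shift and turn from the pose commanded when the call began, along the tool's axes at that moment; what a row does not reach only later rows make up. The controller multiplies each number of a shift by 0.2 m and each number of a turn by 2 rad. A row lasts 1/12 s, in which the tool goes at most 41.7 mm and 7.16 degrees, less where a joint would pass 70% of its speed; a pose out of reach is approached as far as the arm can. A call with a number of a shift or a turn outside -1 to 1 is refused whole. A call with a gripper value outside its range is refused whole. The fingers move at their own pace and stop on an object; "squeeze" is the grip in N (left out, the last holds). Time passes only in rows, so rows that repeat a pose let the fingers close. It gives the time, the measured TCP pose, the force, the opening and the grip force at its end, in the units of the state.
- ctrl.observe(): the state, without advancing time (a new reading comes with each control period).
- viewer.camera(name): name is "scene" or "top" or "wrist"; returns a dict with "color" (420x560x3 uint8, red, green, blue), "z_map" (420x560 float32, m along the optical axis (not along the pixel's ray), 0 where there is no reading), "fx", "fy", "cx", "cy" (pixels), "R" (3x3) and "t" (3): a world point X has camera coordinates R X + t. Camera axes: x right, y down, z forward; pixel columns grow to the right and rows downward; lengths in m; the calibration is good to about 2 mm. A picture is of the moment at which its call begins.
- workorder.close_job(): hands the job in; it is judged then, once.
The state is a dict: "t": time; "joint_pos": joint angles; "joint_velocities": joint speeds; "joint_efforts": joint torques, N m; "tool_pos": TCP position; "tool_rot": TCP orientation; "ft_force": force on the tool from outside, world axes, zero at the start; "torque": the same for the moment, N m; "finger_gap": finger opening in m; "finger_force": force on a finger pad.
Only numpy, scipy, OpenCV 4.12 (cv2) and the standard library are available. Lean on these libraries where they do the work, as an engineer would, in place of code of your own. Each camera call takes 0.05 s, during which the arm holds its last target. There are 200 camera calls.

TASK

A customer wants the amber lamp that stands behind the row of bottles in the wooden stock rack. Clear all three bottles out of the way onto the dark ribbed mat, fetch the amber lamp and set it down flat in the blue tray beside the carton, and only then put each bottle back upright where it stood. Put everything down rather than dropping it, knock nothing over, and leave the carton and the other lamps where they are.

Things in the scene. Friction and masses are not known exactly. Their poses are not given: they have to be found in the camera images.
- rack: Wooden stock rack, fixed, 176 mm deep (x, front to back) by 266 mm wide (y), open on top. Origin: centre of underside. Floor 12 mm thick; back wall 60 mm high, inner face at x = +80 mm; side walls 30 to 55 mm high, inner faces at y = +-125 mm; front batten 20 mm high. Bottles stand in a row along y near x = -45 mm, 66 mm apart, in any order, the lamps near x = +15 to +35 mm.
- bottle_white: White bottle with a blue cap and a blue band on its label. Origin: centre of its underside. 158 mm tall: body 54 mm in diameter and straight up to 108 mm, sloping shoulder to a 27 mm neck at 127 mm, ribbed screw cap 32 mm in diameter from 129 to 158 mm (take it by the cap from above). About 0.26 kg, stands upright.
- bottle_black: Black bottle with a yellow cap and a yellow band on its label. Origin: centre of its underside. 158 mm tall: body 54 mm in diameter and straight up to 108 mm, sloping shoulder to a 27 mm neck at 127 mm, ribbed screw cap 32 mm in diameter from 129 to 158 mm (take it by the cap from above). About 0.26 kg, stands upright.
- bottle_green: Green bottle with a white cap and a red band on its label. Origin: centre of its underside. 158 mm tall: body 54 mm in diameter and straight up to 108 mm, sloping shoulder to a 27 mm neck at 127 mm, ribbed screw cap 32 mm in diameter from 129 to 158 mm (take it by the cap from above). About 0.26 kg, stands upright.
- lamp_amber: The wanted lamp: round vehicle marker lamp with an amber (orange-yellow) lens, standing about 60 mm behind the middle bottle. 50 mm in diameter, 38 mm high: straight-sided chrome rim from the bottom to 20 mm, then a domed lens 43 mm in diameter. Origin: centre of its underside. About 80 g.
- lamp_red: Round marker lamp with a red lens, to be left alone. 50 mm in diameter, 38 mm high: straight-sided chrome rim from the bottom to 20 mm, then a domed lens 43 mm in diameter. Origin: centre of its underside. About 80 g.
- lamp_blue: Round marker lamp with a blue lens, to be left alone. 50 mm in diameter, 38 mm high: straight-sided chrome rim from the bottom to 20 mm, then a domed lens 43 mm in diameter. Origin: centre of its underside. About 80 g.
- mat: Dark grey ribbed rubber counter mat, fixed, flat on the counter, 260 mm (its x) by 130 mm (its y), 4 mm thick, to the left or right of the rack. Origin: centre of its underside. Room for the three bottles in a row along its x.
- tray: Blue plastic customer tray, fixed, 220 mm (its x) by 140 mm (its y), walls 4 mm thick and rim 20 mm high, floor 4 mm thick, on the other side of the rack from the mat. Origin: centre of its underside. The carton lies in its +x half; the -x half is free.
- carton: Brown cardboard carton 55 x 75 x 42 mm high lying in the +x half of the blue tray, part of the same order, to be left alone. Origin: centre of its underside.

How it is judged (in metres and radians):
On the way, in this order (a step that is already met when the one before it is completed fails the run):
1. all three bottles stand upright on the mat, let go, with the amber lamp still in its place (x of bottle_white in the frame of mat between -0.13 and 0.13 m and y of bottle_white in the frame of mat between -0.065 and 0.065 m and z of bottle_white in the frame of mat between -0.004 and 0.012 m and angle between each of bottle_white, bottle_black, bottle_green's own z axis and vertical below 0.1 rad and linear speed of each of bottle_white, bottle_black, bottle_green below 0.03 m/s and contact force between the fingers and bottle_white below 0.1 N and x of bottle_black in the frame of mat between -0.13 and 0.13 m and y of bottle_black in the frame of mat between -0.065 and 0.065 m and z of bottle_black in the frame of mat between -0.004 and 0.012 m and contact force between the fingers and bottle_black below 0.1 N and x of bottle_green in the frame of mat between -0.13 and 0.13 m and y of bottle_green in the frame of mat between -0.065 and 0.065 m and z of bottle_green in the frame of mat between -0.004 and 0.012 m and contact force between the fingers and bottle_green below 0.1 N and distance of lamp_amber from where it was at the start of the episode below 0.015 m), for 0.2 s.
2. the amber lamp lies flat in the tray, let go, while the bottles are still on the mat (x of lamp_amber in the frame of tray between -0.108 and 0.108 m and y of lamp_amber in the frame of tray between -0.068 and 0.068 m and z of lamp_amber in the frame of tray between -0.002 and 0.01 m and angle between each of lamp_amber, bottle_white, bottle_black, bottle_green's own z axis and vertical below 0.1 rad and linear speed of each of lamp_amber, bottle_white, bottle_black, bottle_green below 0.03 m/s and contact force between the fingers and lamp_amber below 0.1 N and x of bottle_white in the frame of mat between -0.13 and 0.13 m and y of bottle_white in the frame of mat between -0.065 and 0.065 m and z of bottle_white in the frame of mat between -0.004 and 0.012 m and contact force between the fingers and bottle_white below 0.1 N and x of bottle_black in the frame of mat between -0.13 and 0.13 m and y of bottle_black in the frame of mat between -0.065 and 0.065 m and z of bottle_black in the frame of mat between -0.004 and 0.012 m and contact force between the fingers and bottle_black below 0.1 N and x of bottle_green in the frame of mat between -0.13 and 0.13 m and y of bottle_green in the frame of mat between -0.065 and 0.065 m and z of bottle_green in the frame of mat between -0.004 and 0.012 m and contact force between the fingers and bottle_green below 0.1 N), for 0.2 s.
At the end, for the whole second after the job is handed in: Each bottle stands upright, released and at rest, within 15 mm of where it stood at the start; the amber lamp rests flat on the floor of the blue tray, released; the red lamp, the blue lamp and the carton are within 15 mm of where they were (distance of each of bottle_white, bottle_black, bottle_green, lamp_red, lamp_blue, carton from where it was at the start of the episode below 0.015 m and angle between each of bottle_white, bottle_black, bottle_green's own z axis and vertical below 0.08 rad and linear speed of each of bottle_white, bottle_black, bottle_green below 0.02 m/s and contact force between the fingers and bottle_white below 0.1 N and contact force between the fingers and bottle_black below 0.1 N and contact force between the fingers and bottle_green below 0.1 N and x of lamp_amber in the frame of tray between -0.108 and 0.108 m and y of lamp_amber in the frame of tray between -0.068 and 0.068 m and z of lamp_amber in the frame of tray between -0.002 and 0.01 m and angle between lamp_amber's own z axis and vertical below 0.1 rad and linear speed of lamp_amber below 0.03 m/s and contact force between the fingers and lamp_amber below 0.1 N); the robot touches nothing.
It fails at once if a bottle is knocked over (angle between any of bottle_white, bottle_black, bottle_green's own z axis and vertical above 0.7 rad).
It fails at once if a bottle or the amber lamp is dropped (falls freely by more than about 25 mm) ((linear speed of bottle_white above 0.7 m/s and contact force between the fingers and bottle_white below 0.05 N) or (linear speed of bottle_black above 0.7 m/s and contact force between the fingers and bottle_black below 0.05 N) or (linear speed of bottle_green above 0.7 m/s and contact force between the fingers and bottle_green below 0.05 N) or (linear speed of lamp_amber above 0.7 m/s and contact force between the fingers and lamp_amber below 0.05 N)).
It fails at once if another lamp or the carton is pushed away by more than 30 mm (distance of any of lamp_red, lamp_blue, carton from where it was at the start of the episode above 0.03 m).
It also fails if it takes over 144 s, if anything falls off the work surface, if the arm or the gripper's body presses on something with over 40 N, if the wrist force passes 120 N, or if a joint passes its speed limit or range.

## Working session

There is one attempt and no reset: what is moved stays moved. The work goes in short steps, Python scripts to look and compute and a tool call to move; the robot and the scene stay as the last step left them, time stands still between calls to the robot, and variables do not carry over. Pictures are saved under pics/ and viewed, at most 14 in all, crops included, and the job is handed in when it is done.

Besides the shell and the picture viewer there is one more tool, called after "Call:" in YAML: its name, and indented under it one key for each argument. arm_command: Moves the arm, as the interface text tells. Its arguments: {"type":"object","properties":{"increments":{"type":"array"},"squeeze":{"type":"number"}},"required":["increments"]}

```bash
mkdir -p pics && python3 - <<'E'
from bench import ctrl, viewer
import cv2, numpy as np
s=ctrl.observe(); print(s['t'],s['tool_pos'],s['tool_rot'],s['finger_gap'])
for n in ('scene','top'):
    c=viewer.camera(n); np.savez(n+'.npz',**c); cv2.imwrite(f'pics/{n}0.png',c['color'][:,:,::-1]); print(n,c['fx'],c['cx'],c['cy'],c['R'],c['t'])
E
```

```text
0.0 [ 0.20121579 -0.53814125  0.24749221] [[ 9.36682386e-01  3.50179637e-01 -5.74190707e-04]
 [ 3.50180104e-01 -9.36680890e-01  1.67461836e-03]
 [ 4.85837860e-05 -1.76965568e-03 -9.99998433e-01]] 0.08521681215107746
scene 486.25352986137483 283.09832203880836 206.1138736086741 [[ 0.37563929  0.92676486 -0.00141911]
 [ 0.62545054 -0.25463897 -0.73754363]
 [-0.68389089  0.27616278 -0.67529799]] [-0.22220623 -0.29342247  1.54424258]
top 507.118504306762 285.2181700891543 211.97686637864203 [[-0.00521055 -0.99992367 -0.0112027 ]
 [-0.99203728  0.00657855 -0.12577261]
 [ 0.1258367   0.01045815 -0.99199584]] [0.00977038 0.55350673 1.07675726]
```

View pics/top0.png

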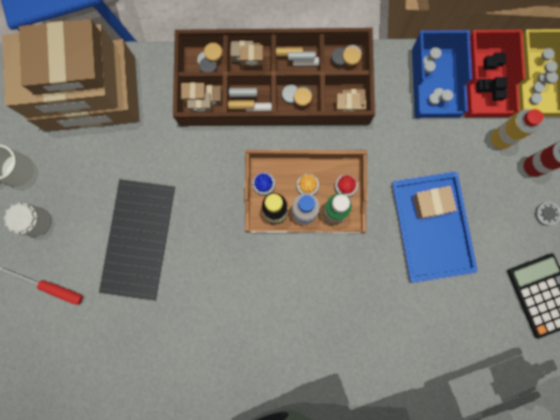

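View pics/scene0.png

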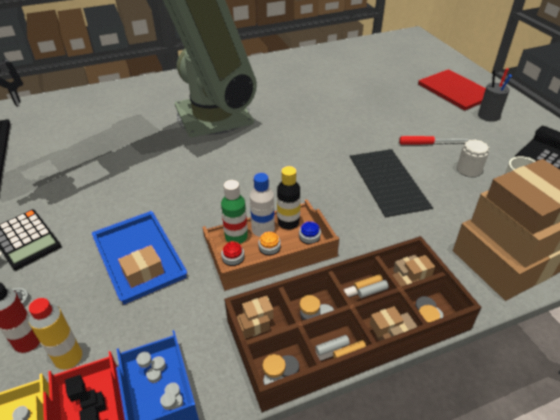

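The top view shows the bottles: black (274,203), white (305,207) and green (338,205). The lamps are blue (263,183), amber (308,184) and red (346,184). The mat is at (138,240) and the tray at (433,226), with the carton at the tray's far end.

```bash
cat > h.py <<'E'
import numpy as np, cv2
from bench import ctrl, viewer
def look(n, save=None):
    c=viewer.camera(n)
    if save: cv2.imwrite(f'pics/{save}.png',c['color'][:,:,::-1])
    return c
def ray(c,u,v,z):
    d=c['R'].T@np.array([(u-c['cx'])/c['fx'],(v-c['cy'])/c['fy'],1]); o=-c['R'].T@c['t']
    return o+d*(z-o[2])/d[2]
def cloud(c):
    v,u=np.indices(c['z_map'].shape); z=c['z_map']
    P=np.stack([(u-c['cx'])/c['fx']*z,(v-c['cy'])/c['fy']*z,z],-1)-c['t']
    P=P@c['R']; P[z==0]=np.nan; return P
def hsv(c): return cv2.cvtColor(c['color'],cv2.COLOR_RGB2HSV)
def blobs(m,amin=25):
    n,l,s,ce=cv2.connectedComponentsWithStats(m.astype(np.uint8))
    return [(l==i,s[i,4],ce[i]) for i in range(1,n) if s[i,4]>=amin]
def rect(c,m,z):
    k=max(cv2.findContours(m.astype(np.uint8),cv2.RETR_EXTERNAL,cv2.CHAIN_APPROX_NONE)[0],key=len)[:,0]
    w=np.array([ray(c,u,v,z)[:2] for u,v in k],np.float32)
    return cv2.minAreaRect(w*1000)
def caps(c,lo,hi):
    P=cloud(c); z=P[...,2]
    for m,a,ce in blobs((z>lo)&(z<hi)&(abs(P[...,1])<.45)&(P[...,0]>.25)&(P[...,0]<.75),20):
        col=c['color'][m].mean(0).astype(int)
        print('blob',a,ce.round(1),col,'med z',np.median(z[m]).round(4),'mid',((P[m].min(0)+P[m].max(0))/2).round(4),'span',np.ptp(P[m],axis=0).round(3),'ray',ray(c,*ce,np.median(z[m])).round(4))
E
python3 - <<'E'
from h import *
c=dict(np.load('top.npz')); H=hsv(c); P=cloud(c)
print('caps'); caps(c,.163,.18)
h,s,v=H[...,0],H[...,1],H[...,2]
I=np.indices(h.shape); r=(I[0]>140)&(I[0]<240)&(I[1]>240)&(I[1]<370)
for n,m in dict(amber=(h>10)&(h<25)&(s>200)&(v>200),red=((h<6)|(h>174))&(s>190)&(v>100),blue=(h>110)&(h<130)&(s>200)).items():
    for b,a,ce in blobs(m&r&(I[0]<196),25):
        print(n,a,ce.round(1),ray(c,*ce,.045).round(4),'z',np.nanmedian(P[b][:,2]).round(4),np.nanmax(P[b][:,2]).round(4))
m=(v<75)&(s<60)&(I[1]>90)&(I[1]<185)&(I[0]>170)&(I[0]<310)
b=max(blobs(m),key=lambda x:x[1]); print('mat',b[1],rect(c,b[0],.004))
m=(h>100)&(h<120)&(s>150)&(I[1]>380)&(I[1]<490)&(I[0]>160)&(I[0]<290)
b=max(blobs(m),key=lambda x:x[1]); print('tray',b[1],rect(c,b[0],.02))
z=P[...,2]; q=(I[1]>380)&(I[1]<490)&(I[0]>160)&(I[0]<290)&(z>.035)&(z<.055)
b=max(blobs(q),key=lambda x:x[1]); print('carton',rect(c,b[0],.046))
q=(I[1]>235)&(I[1]<375)&(I[0]>140)&(I[0]<240)&(z>.01)
b=max(blobs(q),key=lambda x:x[1]); print('rack',rect(c,b[0],.03))
for u,v_ in [(250,160),(355,215),(300,155)]: print(P[v_,u].round(4))
E
```

```text
caps
blob 217 [273.5 201.6] [213 204 110] med z 0.1701 mid [0.5562 0.0268 0.1692] span [0.031 0.031 0.011] ray [0.5567 0.0275 0.1701]
blob 219 [306.7 202.3] [ 83 123 189] med z 0.17 mid [ 0.5556 -0.0362  0.1691] span [0.031 0.033 0.012] ray [ 0.555  -0.0364  0.17  ]
blob 220 [341. 202.] [212 210 201] med z 0.1701 mid [ 0.5556 -0.1026  0.1691] span [0.032 0.031 0.011] ray [ 0.555  -0.1024  0.1701]
red 83 [346.1 185.3] [ 0.6102 -0.1269  0.045 ] z 0.0477 0.0551
blue 40 [266.8 180.4] [0.6222 0.0464 0.045 ] z 0.0487 0.0539
blue 46 [259.2 183.6] [0.6152 0.063  0.045 ] z 0.0484 0.0529
mat 3435 ((501.12567138671875, 353.6379699707031), (96.4604263305664, 252.21766662597656), 81.87741088867188)
tray 5317 ((522.107666015625, -321.1185302734375), (221.94158935546875, 144.13467407226562), 8.545319557189941)
carton ((573.9037475585938, -319.7859802246094), (56.34236145019531, 78.263916015625), 11.266960144042969)
rack ((602.7427978515625, -39.72724914550781), (272.6658935546875, 186.22421264648438), 89.53778076171875)
[0.6741 0.0854 0.0199]
[ 0.5485 -0.1489  0.0128]
[ 0.6813 -0.0271  0.0338]
```

```bash
python3 - <<'E'
from h import *
c=dict(np.load('top.npz')); H=hsv(c); P=cloud(c)
for p in [(120,180),(174,186),(156,299),(101,292)]: print('mat corner',ray(c,*p,.004).round(4))
x,y,z=np.moveaxis(P,-1,0)
print(H[184,308],H[240,138],H[240,110])
h,s,v=np.moveaxis(H,-1,0)
I=np.indices(h.shape); m=(v<90)&(I[1]>90)&(I[1]<185)&(I[0]>170)&(I[0]<310)
b=max(blobs(m),key=lambda q:q[1]); print('mat',b[1],rect(c,b[0],.004))
for m,a,ce in blobs((z>.025)&(z<.06)&(x>.585)&(x<.66)&(y>-.158)&(y<.08)):
    q=P[m]; hi=q[:,2]>.044
    print('lamp',a,ce.round(1),c['color'][m].mean(0).astype(int),'mid',((q.min(0)+q.max(0))/2).round(4),'span',np.ptp(q,axis=0).round(3),'dome mid',((q[hi].min(0)+q[hi].max(0))/2).round(4),np.ptp(q[hi],axis=0).round(3))
E
cat > /dev/null; python3 -c "
import cv2;i=cv2.imread('pics/top0.png')[140:240,235:375];cv2.imwrite('pics/crop0.png',cv2.resize(i,None,fx=5,fy=5,interpolation=2))"
```

```text
mat corner [0.6335 0.3832 0.004 ]
mat corner [0.6187 0.2595 0.004 ]
mat corner [0.3653 0.2937 0.004 ]
mat corner [0.3812 0.4165 0.004 ]
[ 21 154 222] [105   7  71] [90  8 67]
mat 6369 ((499.3441162109375, 339.87353515625), (127.0389404296875, 254.99383544921875), 81.89556121826172)
lamp 389 [263.5 182.6] [ 76  84 156] mid [0.62   0.0544 0.0396] span [0.048 0.047 0.029] dome mid [0.6196 0.0537 0.049 ] [0.038 0.037 0.01 ]
lamp 373 [307.6 183.4] [195 155  92] mid [ 0.6176 -0.0432  0.0407] span [0.048 0.047 0.03 ] dome mid [ 0.6159 -0.0449  0.0498] [0.04  0.037 0.012]
lamp 383 [346.3 184.1] [170  78  75] mid [ 0.6149 -0.1283  0.0409] span [0.047 0.048 0.031] dome mid [ 0.6152 -0.1289  0.0503] [0.036 0.035 0.012]
```

View pics/crop0.png

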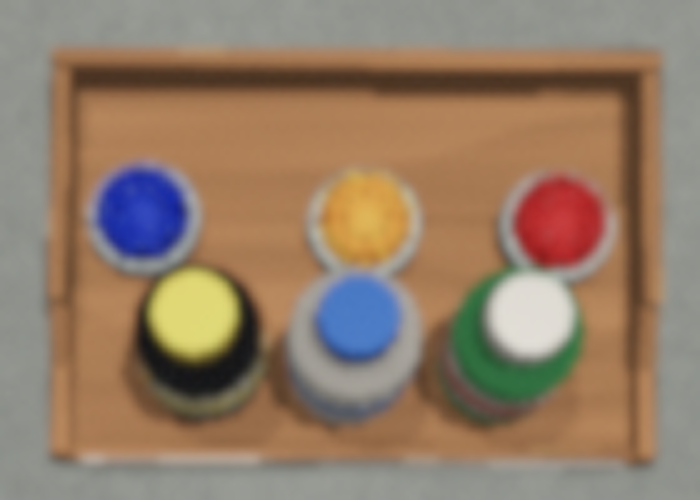

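Working layout: bottles go to mat spots at (.415,.351), (.4995,.340) and (.584,.329). First I'll turn the tool so the fingers close along world x.

Call:
arm_command:
  increments:
    - {"rotation": [0, 0, -0.303], "offset": [0, 0, 0], "fingers": 60}
    - {"rotation": [0, 0, -0.303], "offset": [0, 0, 0], "fingers": 60}
    - {"rotation": [0, 0, -0.303], "offset": [0, 0, 0], "fingers": 60}
    - {"rotation": [0, 0, -0.303], "offset": [0, 0, 0], "fingers": 60}
    - {"rotation": [0, 0, -0.303], "offset": [0, 0, 0], "fingers": 60}
  squeeze: 40

```text
t: 0.52
tool_pos: [0.2013, -0.5383, 0.2478]
tool_rot: [[0.566, 0.825, -0.0], [0.825, -0.566, 0.001], [0.001, -0.001, -1.0]]
ft_force: [0.0, 0.4, 0.2]
finger_gap: 0.0602
finger_force: 0.0
```

Call:
arm_command:
  increments:
    - {"rotation": [0, 0, -0.303], "offset": [0, 0, 0], "fingers": 60}
    - {"rotation": [0, 0, -0.303], "offset": [0, 0, 0], "fingers": 60}
    - {"rotation": [0, 0, -0.303], "offset": [0, 0, 0], "fingers": 60}
    - {"rotation": [0, 0, -0.303], "offset": [0, 0, 0], "fingers": 60}
    - {"rotation": [0, 0, -0.303], "offset": [0, 0, 0], "fingers": 60}

```text
t: 0.93
tool_pos: [0.2013, -0.5383, 0.2478]
tool_rot: [[-0.005, 1.0, -0.0], [1.0, 0.005, 0.001], [0.001, -0.0, -1.0]]
ft_force: [-0.3, 0.5, 0.8]
finger_gap: 0.06
finger_force: 0.0
```

Call:
arm_command:
  increments:
    - {"rotation": [0, 0, 0], "offset": [0.706, 0.4435, 0], "fingers": 60}
    - {"rotation": [0, 0, 0], "offset": [0.706, 0.4435, 0], "fingers": 60}
    - {"rotation": [0, 0, 0], "offset": [0.706, 0.4435, 0], "fingers": 60}
    - {"rotation": [0, 0, 0], "offset": [0.706, 0.4435, 0], "fingers": 60}
    - {"rotation": [0, 0, 0], "offset": [0.706, 0.4435, 0], "fingers": 60}

```text
t: 1.35
tool_pos: [0.2924, -0.3917, 0.248]
tool_rot: [[-0.004, 1.0, 0.001], [1.0, 0.004, 0.004], [0.004, 0.001, -1.0]]
ft_force: [-0.2, -0.4, -0.1]
finger_gap: 0.0598
finger_force: 0.0
```

Call:
arm_command:
  increments:
    - {"rotation": [0, 0, 0], "offset": [0.706, 0.4435, 0], "fingers": 60}
    - {"rotation": [0, 0, 0], "offset": [0.706, 0.4435, 0], "fingers": 60}
    - {"rotation": [0, 0, 0], "offset": [0.706, 0.4435, 0], "fingers": 60}
    - {"rotation": [0, 0, 0], "offset": [0.706, 0.4435, 0], "fingers": 60}
    - {"rotation": [0, 0, 0], "offset": [0.706, 0.4435, 0], "fingers": 60}

```text
t: 1.77
tool_pos: [0.3816, -0.2513, 0.2481]
tool_rot: [[-0.006, 1.0, 0.001], [1.0, 0.006, 0.003], [0.003, 0.001, -1.0]]
ft_force: [0.3, -0.4, 0.3]
finger_gap: 0.0601
finger_force: 0.0
```

Call:
arm_command:
  increments:
    - {"rotation": [0, 0, 0], "offset": [0.706, 0.4435, 0], "fingers": 60}
    - {"rotation": [0, 0, 0], "offset": [0.706, 0.4435, 0], "fingers": 60}
    - {"rotation": [0, 0, 0], "offset": [0.706, 0.4435, 0], "fingers": 60}
    - {"rotation": [0, 0, 0], "offset": [0.706, 0.4435, 0], "fingers": 60}
    - {"rotation": [0, 0, 0], "offset": [0.706, 0.4435, 0], "fingers": 60}

```text
t: 2.18
tool_pos: [0.471, -0.1107, 0.248]
tool_rot: [[-0.005, 1.0, 0.002], [1.0, 0.005, 0.003], [0.003, 0.002, -1.0]]
ft_force: [0.4, -0.0, -0.6]
finger_gap: 0.0601
finger_force: 0.0
```

Call:
arm_command:
  increments:
    - {"rotation": [0, 0, 0], "offset": [0.706, 0.4435, 0], "fingers": 60}
    - {"rotation": [0, 0, 0], "offset": [0.706, 0.4435, 0], "fingers": 60}
    - {"rotation": [0, 0, 0], "offset": [0.706, 0.4435, 0], "fingers": 60}
    - {"rotation": [0, 0, 0], "offset": [0.706, 0.4435, 0], "fingers": 60}
    - {"rotation": [0, 0, 0], "offset": [0.706, 0.4435, 0], "fingers": 60}

```text
t: 2.6
tool_pos: [0.5601, 0.0302, 0.2475]
tool_rot: [[-0.004, 1.0, 0.002], [1.0, 0.004, 0.003], [0.003, 0.002, -1.0]]
ft_force: [0.1, -0.4, -0.3]
finger_gap: 0.0602
finger_force: 0.0
```

Call:
arm_command:
  increments:
    - {"rotation": [0, 0, 0], "offset": [0, 0, 0.2], "fingers": 60}
    - {"rotation": [0, 0, 0], "offset": [0, 0, 0.2], "fingers": 60}
    - {"rotation": [0, 0, 0], "offset": [0, 0, 0.2], "fingers": 60}
    - {"rotation": [0, 0, 0], "offset": [0, 0, 0.2], "fingers": 60}
    - {"rotation": [0, 0, 0], "offset": [0, 0, 0.2], "fingers": 60}

```text
t: 3.02
tool_pos: [0.5575, 0.0249, 0.21]
tool_rot: [[0.002, 1.0, 0.003], [1.0, -0.002, -0.0], [-0.0, 0.003, -1.0]]
ft_force: [0.0, -0.7, -0.2]
finger_gap: 0.06
finger_force: 0.0
```

```bash
python3 - <<'E'
from h import *
c=look('wrist','wrist0'); s=ctrl.observe(); print(s['tool_pos'])
P=cloud(c); caps(c,.163,.18)
E
```

```text
[0.55749577 0.02501184 0.2100656 ]
blob 3485 [275.8 244. ] [167 141  10] med z 0.1694 mid [0.557  0.0277 0.1673] span [0.033 0.033 0.009] ray [0.557  0.0287 0.1694]
blob 2620 [273.4 355.8] [ 43 108 206] med z 0.1693 mid [ 0.5555 -0.0344  0.1674] span [0.033 0.029 0.009] ray [ 0.5555 -0.0327  0.1693]
```

Call:
arm_command:
  increments:
    - {"rotation": [0, 0, 0], "offset": [0.0125, 0, 0.12], "fingers": 60}
    - {"rotation": [0, 0, 0], "offset": [0.0125, 0, 0.25], "fingers": 60}
    - {"rotation": [0, 0, 0], "offset": [0.0125, 0, 0.25], "fingers": 60}
    - {"rotation": [0, 0, 0], "offset": [0.0125, 0, 0.25], "fingers": 60}
    - {"rotation": [0, 0, 0], "offset": [0.0125, 0, 0.25], "fingers": 60}

```text
t: 3.48
tool_pos: [0.5578, 0.0281, 0.1601]
tool_rot: [[0.001, 1.0, 0.003], [1.0, -0.001, -0.0], [-0.0, 0.003, -1.0]]
ft_force: [0.0, 0.2, 0.0]
finger_gap: 0.0602
finger_force: 0.0
```

Call:
arm_command:
  increments:
    - {"rotation": [0, 0, 0], "offset": [0, 0, 0], "fingers": 20}
    - {"rotation": [0, 0, 0], "offset": [0, 0, 0], "fingers": 20}
    - {"rotation": [0, 0, 0], "offset": [0, 0, 0], "fingers": 20}
    - {"rotation": [0, 0, 0], "offset": [0, 0, 0], "fingers": 20}
    - {"rotation": [0, 0, 0], "offset": [0, 0, 0], "fingers": 20}
  squeeze: 40

```text
t: 3.9
tool_pos: [0.5573, 0.0283, 0.1599]
tool_rot: [[0.001, 1.0, 0.002], [1.0, -0.001, -0.0], [-0.0, 0.002, -1.0]]
ft_force: [-2.0, -1.4, 6.8]
finger_gap: 0.0311
finger_force: 39.4
```

Call:
arm_command:
  increments:
    - {"rotation": [0, 0, 0], "offset": [0, 0, 0], "fingers": 20}
    - {"rotation": [0, 0, 0], "offset": [0, 0, 0], "fingers": 20}

```text
t: 4.07
tool_pos: [0.5573, 0.0284, 0.1599]
tool_rot: [[0.001, 1.0, 0.002], [1.0, -0.001, -0.0], [-0.0, 0.002, -1.0]]
ft_force: [-1.4, 0.2, 6.3]
finger_gap: 0.0308
finger_force: 39.4
```

Call:
arm_command:
  increments:
    - {"rotation": [0, 0, 0], "offset": [0, 0, -0.05], "fingers": 20}
    - {"rotation": [0, 0, 0], "offset": [0, 0, -0.15], "fingers": 20}
    - {"rotation": [0, 0, 0], "offset": [0, 0, -0.3], "fingers": 20}
    - {"rotation": [0, 0, 0], "offset": [0, 0, -0.4], "fingers": 20}
    - {"rotation": [0, 0, 0], "offset": [0, 0, -0.4], "fingers": 20}

```text
t: 4.48
tool_pos: [0.5591, 0.0284, 0.2433]
tool_rot: [[0.001, 1.0, 0.01], [1.0, -0.001, 0.0], [0.0, 0.01, -1.0]]
ft_force: [0.8, -0.3, -1.7]
finger_gap: 0.0307
finger_force: 40.4
```

Call:
arm_command:
  increments:
    - {"rotation": [0, 0, 0], "offset": [0.08, 0.0, 0], "fingers": 20}
    - {"rotation": [0, 0, 0], "offset": [0.2, 0.03, 0], "fingers": 20}
    - {"rotation": [0, 0, 0], "offset": [0.35, 0.06, 0], "fingers": 20}
    - {"rotation": [0, 0, 0], "offset": [0.5, 0.08, 0], "fingers": 20}
    - {"rotation": [0, 0, 0], "offset": [0.65, 0.1, 0], "fingers": 20}

```text
t: 4.9
tool_pos: [0.5763, 0.1593, 0.2369]
tool_rot: [[0.002, 1.0, -0.002], [1.0, -0.002, -0.001], [-0.001, -0.002, -1.0]]
ft_force: [-0.2, -0.3, -2.0]
finger_gap: 0.0309
finger_force: 40.3
```

Call:
arm_command:
  increments:
    - {"rotation": [0, 0, 0], "offset": [0.15, 0.01, 0], "fingers": 20}
    - {"rotation": [0, 0, 0], "offset": [0.3, 0.02, 0], "fingers": 20}
    - {"rotation": [0, 0, 0], "offset": [0.45, 0.03, 0], "fingers": 20}
    - {"rotation": [0, 0, 0], "offset": [0.6, 0.035, 0], "fingers": 20}
    - {"rotation": [0, 0, 0], "offset": [0.7, 0.035, 0], "fingers": 20}

```text
t: 5.32
tool_pos: [0.5833, 0.3009, 0.2364]
tool_rot: [[-0.0, 1.0, -0.002], [1.0, 0.0, -0.0], [-0.0, -0.002, -1.0]]
ft_force: [0.9, -0.4, -2.9]
finger_gap: 0.0309
finger_force: 40.3
```

Call:
arm_command:
  increments:
    - {"rotation": [0, 0, 0], "offset": [0.08, 0, 0], "fingers": 20}
    - {"rotation": [0, 0, 0], "offset": [0.13, 0, 0], "fingers": 20}
    - {"rotation": [0, 0, 0], "offset": [0.15, 0, 0], "fingers": 20}
    - {"rotation": [0, 0, 0], "offset": [0.15, 0, 0], "fingers": 20}
    - {"rotation": [0, 0, 0], "offset": [0.15, 0, 0], "fingers": 20}

```text
t: 5.73
tool_pos: [0.5841, 0.3273, 0.2381]
tool_rot: [[0.002, 1.0, -0.0], [1.0, -0.002, -0.001], [-0.001, -0.0, -1.0]]
ft_force: [-0.2, -0.1, -2.1]
finger_gap: 0.031
finger_force: 40.3
```

Call:
arm_command:
  increments:
    - {"rotation": [0, 0, 0], "offset": [0, 0, 0.1], "fingers": 20}
    - {"rotation": [0, 0, 0], "offset": [0, 0, 0.22], "fingers": 20}
    - {"rotation": [0, 0, 0], "offset": [0, 0, 0.33], "fingers": 20}
    - {"rotation": [0, 0, 0], "offset": [0, 0, 0.39], "fingers": 20}
    - {"rotation": [0, 0, 0], "offset": [0, 0, 0.39], "fingers": 20}

```text
t: 6.15
tool_pos: [0.5827, 0.3263, 0.1571]
tool_rot: [[0.002, 1.0, -0.006], [1.0, -0.002, -0.004], [-0.004, -0.006, -1.0]]
ft_force: [0.8, -0.4, -3.2]
finger_gap: 0.0306
finger_force: 40.2
```

Call:
arm_command:
  increments:
    - {"rotation": [0, 0, 0], "offset": [0, 0, 0.01], "fingers": 20}
    - {"rotation": [0, 0, 0], "offset": [0, 0, 0.02], "fingers": 20}
    - {"rotation": [0, 0, 0], "offset": [0, 0, 0.03], "fingers": 20}
    - {"rotation": [0, 0, 0], "offset": [0, 0, 0.03], "fingers": 20}
    - {"rotation": [0, 0, 0], "offset": [0, 0, 0.03], "fingers": 20}

```text
t: 6.57
tool_pos: [0.5843, 0.3285, 0.1551]
tool_rot: [[0.001, 1.0, 0.001], [1.0, -0.001, 0.001], [0.001, 0.001, -1.0]]
ft_force: [-0.2, 0.3, -1.8]
finger_gap: 0.0306
finger_force: 40.2
```

Call:
arm_command:
  increments:
    - {"rotation": [0, 0, 0], "offset": [0, 0, 0.008], "fingers": 20}
    - {"rotation": [0, 0, 0], "offset": [0, 0, 0.016], "fingers": 20}
    - {"rotation": [0, 0, 0], "offset": [0, 0, 0.016], "fingers": 20}
    - {"rotation": [0, 0, 0], "offset": [0, 0, 0.016], "fingers": 20}

```text
t: 6.9
tool_pos: [0.5843, 0.3286, 0.152]
tool_rot: [[0.001, 1.0, 0.001], [1.0, -0.001, 0.001], [0.001, 0.001, -1.0]]
ft_force: [-0.4, -0.4, 3.3]
finger_gap: 0.0308
finger_force: 40.6
```

Call:
arm_command:
  increments:
    - {"rotation": [0, 0, 0], "offset": [0, 0, 0], "fingers": 60}
    - {"rotation": [0, 0, 0], "offset": [0, 0, 0], "fingers": 60}
    - {"rotation": [0, 0, 0], "offset": [0, 0, 0], "fingers": 60}
    - {"rotation": [0, 0, 0], "offset": [0, 0, 0], "fingers": 60}

```text
t: 7.23
tool_pos: [0.5841, 0.3283, 0.1509]
tool_rot: [[0.001, 1.0, -0.0], [1.0, -0.001, -0.0], [-0.0, -0.0, -1.0]]
ft_force: [-0.3, -0.1, -0.5]
finger_gap: 0.0601
finger_force: 0.0
```

Call:
arm_command:
  increments:
    - {"rotation": [0, 0, 0], "offset": [0, 0, -0.05], "fingers": 60}
    - {"rotation": [0, 0, 0], "offset": [0, 0, -0.2], "fingers": 60}
    - {"rotation": [0, 0, 0], "offset": [0, 0, -0.35], "fingers": 60}
    - {"rotation": [0, 0, 0], "offset": [0, 0, -0.48], "fingers": 60}
    - {"rotation": [0, 0, 0], "offset": [0, 0, -0.48], "fingers": 60}

```text
t: 7.65
tool_pos: [0.5864, 0.3296, 0.2547]
tool_rot: [[0.001, 1.0, 0.011], [1.0, -0.001, 0.006], [0.006, 0.011, -1.0]]
ft_force: [0.7, 0.4, 1.1]
finger_gap: 0.0598
finger_force: 0.0
```

Call:
arm_command:
  increments:
    - {"rotation": [0, 0, 0], "offset": [-0.1, 0, 0], "fingers": 60}
    - {"rotation": [0, 0, 0], "offset": [-0.25, 0, 0], "fingers": 60}
    - {"rotation": [0, 0, 0], "offset": [-0.45, 0, 0], "fingers": 60}
    - {"rotation": [0, 0, 0], "offset": [-0.65, -0.05, 0], "fingers": 60}
    - {"rotation": [0, 0, 0], "offset": [-0.8, -0.1, 0], "fingers": 60}

```text
t: 8.07
tool_pos: [0.5634, 0.1657, 0.247]
tool_rot: [[0.002, 1.0, -0.0], [1.0, -0.002, -0.001], [-0.001, -0.0, -1.0]]
ft_force: [-0.4, 0.1, -0.2]
finger_gap: 0.0598
finger_force: 0.0
```

Call:
arm_command:
  increments:
    - {"rotation": [0, 0, 0], "offset": [-0.2, -0.03, 0], "fingers": 60}
    - {"rotation": [0, 0, 0], "offset": [-0.4, -0.04, 0], "fingers": 60}
    - {"rotation": [0, 0, 0], "offset": [-0.6, -0.045, 0], "fingers": 60}
    - {"rotation": [0, 0, 0], "offset": [-0.8, -0.045, 0], "fingers": 60}
    - {"rotation": [0, 0, 0], "offset": [-0.9, -0.045, 0], "fingers": 60}

```text
t: 8.48
tool_pos: [0.5541, -0.0155, 0.2475]
tool_rot: [[0.003, 1.0, 0.0], [1.0, -0.003, -0.002], [-0.002, 0.0, -1.0]]
ft_force: [0.3, 0.0, -0.5]
finger_gap: 0.0599
finger_force: 0.0
```

Call:
arm_command:
  increments:
    - {"rotation": [0, 0, 0], "offset": [-0.08, 0, 0], "fingers": 60}
    - {"rotation": [0, 0, 0], "offset": [-0.115, 0, 0.1], "fingers": 60}
    - {"rotation": [0, 0, 0], "offset": [-0.115, 0, 0.2], "fingers": 60}
    - {"rotation": [0, 0, 0], "offset": [-0.115, 0, 0.2], "fingers": 60}
    - {"rotation": [0, 0, 0], "offset": [-0.115, 0, 0.2], "fingers": 60}

```text
t: 8.9
tool_pos: [0.5541, -0.0347, 0.2066]
tool_rot: [[0.001, 1.0, -0.002], [1.0, -0.001, 0.0], [0.0, -0.002, -1.0]]
ft_force: [0.7, -0.2, 0.2]
finger_gap: 0.06
finger_force: 0.0
```

```bash
python3 - <<'E'
from h import *
c=look('wrist'); s=ctrl.observe(); print(s['tool_pos'])
caps(c,.163,.18)
caps(look('top'),.15,.18)
E
```

```text
[ 0.55492472 -0.03451092  0.20767339]
blob 3577 [279.9 255.5] [ 33  69 131] med z 0.1694 mid [ 0.5554 -0.0364  0.1673] span [0.034 0.033 0.009] ray [ 0.5553 -0.0353  0.1694]
blob 1779 [279.4 363.4] [215 210 202] med z 0.1692 mid [ 0.555  -0.0956  0.1675] span [0.033 0.019 0.009] ray [ 0.555  -0.0943  0.1692]
blob 233 [121.4 189.8] [208 191  98] med z 0.1622 mid [0.5837 0.3269 0.1592] span [0.031 0.032 0.017] ray [0.5833 0.3257 0.1622]
blob 116 [337.  202.9] [197 194 186] med z 0.1695 mid [ 0.5534 -0.0945  0.163 ] span [0.027 0.016 0.021] ray [ 0.5535 -0.0948  0.1695]
```

Call:
arm_command:
  increments:
    - {"rotation": [0, 0, 0], "offset": [-0.0075, 0, 0.12], "fingers": 60}
    - {"rotation": [0, 0, 0], "offset": [-0.0075, 0, 0.238], "fingers": 60}
    - {"rotation": [0, 0, 0], "offset": [-0.0075, 0, 0.238], "fingers": 60}
    - {"rotation": [0, 0, 0], "offset": [-0.0075, 0, 0.238], "fingers": 60}
    - {"rotation": [0, 0, 0], "offset": [-0.0075, 0, 0.238], "fingers": 60}

```text
t: 9.42
tool_pos: [0.5558, -0.0359, 0.1612]
tool_rot: [[0.0, 1.0, 0.003], [1.0, -0.0, -0.0], [-0.0, 0.003, -1.0]]
ft_force: [0.3, 0.2, 0.5]
finger_gap: 0.0598
finger_force: 0.0
```

Call:
arm_command:
  increments:
    - {"rotation": [0, 0, 0], "offset": [0, 0, 0], "fingers": 20}
    - {"rotation": [0, 0, 0], "offset": [0, 0, 0], "fingers": 20}
    - {"rotation": [0, 0, 0], "offset": [0, 0, 0], "fingers": 20}
    - {"rotation": [0, 0, 0], "offset": [0, 0, 0], "fingers": 20}
    - {"rotation": [0, 0, 0], "offset": [0, 0, 0], "fingers": 20}

```text
t: 9.83
tool_pos: [0.5554, -0.0362, 0.1611]
tool_rot: [[0.001, 1.0, 0.003], [1.0, -0.001, -0.0], [-0.0, 0.003, -1.0]]
ft_force: [-0.3, -0.4, 6.6]
finger_gap: 0.0306
finger_force: 39.5
```

Call:
arm_command:
  increments:
    - {"rotation": [0, 0, 0], "offset": [0, 0, 0], "fingers": 20}
    - {"rotation": [0, 0, 0], "offset": [0, 0, 0], "fingers": 20}

```text
t: 10.0
tool_pos: [0.5554, -0.0362, 0.1611]
tool_rot: [[0.001, 1.0, 0.003], [1.0, -0.001, -0.0], [-0.0, 0.003, -1.0]]
ft_force: [-0.3, 1.3, 5.3]
finger_gap: 0.0312
finger_force: 39.5
```

Call:
arm_command:
  increments:
    - {"rotation": [0, 0, 0], "offset": [0, 0, -0.05], "fingers": 20}
    - {"rotation": [0, 0, 0], "offset": [0, 0, -0.15], "fingers": 20}
    - {"rotation": [0, 0, 0], "offset": [0, 0, -0.3], "fingers": 20}
    - {"rotation": [0, 0, 0], "offset": [0, 0, -0.4], "fingers": 20}
    - {"rotation": [0, 0, 0], "offset": [0, 0, -0.4], "fingers": 20}

```text
t: 10.42
tool_pos: [0.5569, -0.0364, 0.2443]
tool_rot: [[0.001, 1.0, 0.009], [1.0, -0.001, -0.001], [-0.001, 0.009, -1.0]]
ft_force: [1.1, 0.1, -3.3]
finger_gap: 0.0306
finger_force: 40.5
```

Call:
arm_command:
  increments:
    - {"rotation": [0, 0, 0], "offset": [0.08, -0.03, 0], "fingers": 20}
    - {"rotation": [0, 0, 0], "offset": [0.2, -0.08, 0], "fingers": 20}
    - {"rotation": [0, 0, 0], "offset": [0.35, -0.14, 0], "fingers": 20}
    - {"rotation": [0, 0, 0], "offset": [0.5, -0.2, 0], "fingers": 20}
    - {"rotation": [0, 0, 0], "offset": [0.65, -0.25, 0], "fingers": 20}

```text
t: 10.83
tool_pos: [0.503, 0.0947, 0.2381]
tool_rot: [[0.002, 1.0, -0.003], [1.0, -0.002, -0.0], [-0.0, -0.003, -1.0]]
ft_force: [0.4, 1.1, -2.8]
finger_gap: 0.0307
finger_force: 40.4
```

Call:
arm_command:
  increments:
    - {"rotation": [0, 0, 0], "offset": [0.18, -0.02, 0], "fingers": 20}
    - {"rotation": [0, 0, 0], "offset": [0.36, -0.03, 0], "fingers": 20}
    - {"rotation": [0, 0, 0], "offset": [0.54, -0.03, 0], "fingers": 20}
    - {"rotation": [0, 0, 0], "offset": [0.72, -0.03, 0], "fingers": 20}
    - {"rotation": [0, 0, 0], "offset": [0.85, -0.03, 0], "fingers": 20}

```text
t: 11.25
tool_pos: [0.4979, 0.2665, 0.2381]
tool_rot: [[-0.0, 1.0, -0.002], [1.0, 0.0, 0.0], [0.0, -0.002, -1.0]]
ft_force: [0.9, 0.3, -2.9]
finger_gap: 0.0312
finger_force: 40.4
```

Call:
arm_command:
  increments:
    - {"rotation": [0, 0, 0], "offset": [0.12, 0, 0], "fingers": 20}
    - {"rotation": [0, 0, 0], "offset": [0.22, 0, 0], "fingers": 20}
    - {"rotation": [0, 0, 0], "offset": [0.3, 0, 0], "fingers": 20}
    - {"rotation": [0, 0, 0], "offset": [0.35, 0, 0], "fingers": 20}
    - {"rotation": [0, 0, 0], "offset": [0.38, 0, 0], "fingers": 20}

```text
t: 11.67
tool_pos: [0.4987, 0.3407, 0.2385]
tool_rot: [[0.0, 1.0, -0.001], [1.0, -0.0, -0.001], [-0.001, -0.001, -1.0]]
ft_force: [-0.4, -1.0, -2.2]
finger_gap: 0.0308
finger_force: 40.4
```

Call:
arm_command:
  increments:
    - {"rotation": [0, 0, 0], "offset": [0, 0, 0.1], "fingers": 20}
    - {"rotation": [0, 0, 0], "offset": [0, 0, 0.22], "fingers": 20}
    - {"rotation": [0, 0, 0], "offset": [0, 0, 0.33], "fingers": 20}
    - {"rotation": [0, 0, 0], "offset": [0, 0, 0.39], "fingers": 20}
    - {"rotation": [0, 0, 0], "offset": [0, 0, 0.39], "fingers": 20}

```text
t: 12.08
tool_pos: [0.4974, 0.3378, 0.158]
tool_rot: [[0.002, 1.0, -0.006], [1.0, -0.002, -0.005], [-0.005, -0.006, -1.0]]
ft_force: [-0.3, -0.0, -2.8]
finger_gap: 0.0309
finger_force: 40.3
```

Call:
arm_command:
  increments:
    - {"rotation": [0, 0, 0], "offset": [0, 0, 0.01], "fingers": 20}
    - {"rotation": [0, 0, 0], "offset": [0, 0, 0.02], "fingers": 20}
    - {"rotation": [0, 0, 0], "offset": [0, 0, 0.03], "fingers": 20}
    - {"rotation": [0, 0, 0], "offset": [0, 0, 0.04], "fingers": 20}
    - {"rotation": [0, 0, 0], "offset": [0, 0, 0.04], "fingers": 20}

```text
t: 12.5
tool_pos: [0.4992, 0.3399, 0.1538]
tool_rot: [[0.001, 1.0, 0.001], [1.0, -0.001, 0.0], [0.0, 0.001, -1.0]]
ft_force: [0.4, -0.0, -3.0]
finger_gap: 0.0307
finger_force: 40.4
```

Call:
arm_command:
  increments:
    - {"rotation": [0, 0, 0], "offset": [0, 0, 0.006], "fingers": 20}
    - {"rotation": [0, 0, 0], "offset": [0, 0, 0.007], "fingers": 20}
    - {"rotation": [0, 0, 0], "offset": [0, 0, 0.007], "fingers": 20}

```text
t: 12.75
tool_pos: [0.4993, 0.3402, 0.1532]
tool_rot: [[0.001, 1.0, 0.001], [1.0, -0.001, 0.001], [0.001, 0.001, -1.0]]
ft_force: [-1.1, 0.4, 3.8]
finger_gap: 0.0309
finger_force: 40.9
```

Call:
arm_command:
  increments:
    - {"rotation": [0, 0, 0], "offset": [0, 0, 0], "fingers": 60}
    - {"rotation": [0, 0, 0], "offset": [0, 0, 0], "fingers": 60}
    - {"rotation": [0, 0, 0], "offset": [0, 0, 0], "fingers": 60}
    - {"rotation": [0, 0, 0], "offset": [0, 0, 0], "fingers": 60}

```text
t: 13.08
tool_pos: [0.4991, 0.3399, 0.152]
tool_rot: [[0.001, 1.0, 0.0], [1.0, -0.001, -0.0], [-0.0, 0.0, -1.0]]
ft_force: [0.1, 0.0, 0.4]
finger_gap: 0.0598
finger_force: 0.0
```

Call:
arm_command:
  increments:
    - {"rotation": [0, 0, 0], "offset": [0, 0, -0.05], "fingers": 60}
    - {"rotation": [0, 0, 0], "offset": [0, 0, -0.2], "fingers": 60}
    - {"rotation": [0, 0, 0], "offset": [0, 0, -0.35], "fingers": 60}
    - {"rotation": [0, 0, 0], "offset": [0, 0, -0.475], "fingers": 60}
    - {"rotation": [0, 0, 0], "offset": [0, 0, -0.475], "fingers": 60}

```text
t: 13.5
tool_pos: [0.5014, 0.3414, 0.2539]
tool_rot: [[0.001, 1.0, 0.01], [1.0, -0.001, 0.007], [0.007, 0.01, -1.0]]
ft_force: [0.5, -0.1, 0.3]
finger_gap: 0.0598
finger_force: 0.0
```

Call:
arm_command:
  increments:
    - {"rotation": [0, 0, 0], "offset": [-0.1, 0, 0], "fingers": 60}
    - {"rotation": [0, 0, 0], "offset": [-0.25, 0, 0], "fingers": 60}
    - {"rotation": [0, 0, 0], "offset": [-0.45, 0.05, 0], "fingers": 60}
    - {"rotation": [0, 0, 0], "offset": [-0.65, 0.1, 0], "fingers": 60}
    - {"rotation": [0, 0, 0], "offset": [-0.8, 0.14, 0], "fingers": 60}

```text
t: 13.92
tool_pos: [0.5269, 0.1774, 0.2474]
tool_rot: [[0.001, 1.0, 0.0], [1.0, -0.001, -0.001], [-0.001, 0.0, -1.0]]
ft_force: [1.0, 0.5, 0.3]
finger_gap: 0.0598
finger_force: 0.0
```

Call:
arm_command:
  increments:
    - {"rotation": [0, 0, 0], "offset": [-0.2, 0.04, 0], "fingers": 60}
    - {"rotation": [0, 0, 0], "offset": [-0.4, 0.08, 0], "fingers": 60}
    - {"rotation": [0, 0, 0], "offset": [-0.6, 0.11, 0], "fingers": 60}
    - {"rotation": [0, 0, 0], "offset": [-0.78, 0.14, 0], "fingers": 60}
    - {"rotation": [0, 0, 0], "offset": [-0.9, 0.14, 0], "fingers": 60}

```text
t: 14.33
tool_pos: [0.5553, -0.0035, 0.2472]
tool_rot: [[0.003, 1.0, 0.001], [1.0, -0.003, -0.001], [-0.001, 0.001, -1.0]]
ft_force: [0.6, 0.2, 0.4]
finger_gap: 0.0599
finger_force: 0.0
```

Call:
arm_command:
  increments:
    - {"rotation": [0, 0, 0], "offset": [-0.15, 0, 0], "fingers": 60}
    - {"rotation": [0, 0, 0], "offset": [-0.3, 0, 0], "fingers": 60}
    - {"rotation": [0, 0, 0], "offset": [-0.43, 0, 0], "fingers": 60}
    - {"rotation": [0, 0, 0], "offset": [-0.51, 0, 0], "fingers": 60}
    - {"rotation": [0, 0, 0], "offset": [-0.51, 0, 0], "fingers": 60}

```text
t: 14.75
tool_pos: [0.5544, -0.1052, 0.2471]
tool_rot: [[0.005, 1.0, -0.0], [1.0, -0.005, -0.001], [-0.001, 0.0, -1.0]]
ft_force: [-0.3, -0.4, -0.8]
finger_gap: 0.0602
finger_force: 0.0
```

Call:
arm_command:
  increments:
    - {"rotation": [0, 0, 0], "offset": [0, 0, 0.1], "fingers": 60}
    - {"rotation": [0, 0, 0], "offset": [0, 0, 0.2], "fingers": 60}
    - {"rotation": [0, 0, 0], "offset": [0, 0, 0.2], "fingers": 60}
    - {"rotation": [0, 0, 0], "offset": [0, 0, 0.2], "fingers": 60}
    - {"rotation": [0, 0, 0], "offset": [0, 0, 0.2], "fingers": 60}

```text
t: 15.17
tool_pos: [0.5552, -0.1017, 0.2081]
tool_rot: [[0.0, 1.0, 0.001], [1.0, -0.0, -0.0], [-0.0, 0.001, -1.0]]
ft_force: [0.4, -0.0, -0.0]
finger_gap: 0.0603
finger_force: 0.0
```

```bash
python3 - <<'E'
from h import *
c=look('wrist'); s=ctrl.observe(); print(s['tool_pos'])
caps(c,.163,.18)
caps(look('top'),.15,.18)
E
```

```text
[ 0.55539221 -0.10178337  0.20843003]
blob 3513 [276.9 253. ] [149 142 131] med z 0.1695 mid [ 0.5551 -0.1029  0.1674] span [0.033 0.032 0.009] ray [ 0.5551 -0.1016  0.1695]
blob 235 [121.4 189.9] [209 192  99] med z 0.1618 mid [0.5836 0.3267 0.1595] span [0.031 0.032 0.019] ray [0.5832 0.3258 0.1618]
blob 236 [113.5 232.8] [ 65 108 179] med z 0.162 mid [0.499  0.3397 0.159 ] span [0.031 0.032 0.017] ray [0.499  0.3381 0.162 ]
```

Call:
arm_command:
  increments:
    - {"rotation": [0, 0, 0], "offset": [-0.005, 0, 0.12], "fingers": 60}
    - {"rotation": [0, 0, 0], "offset": [-0.005, 0, 0.24], "fingers": 60}
    - {"rotation": [0, 0, 0], "offset": [-0.005, 0, 0.24], "fingers": 60}
    - {"rotation": [0, 0, 0], "offset": [-0.005, 0, 0.24], "fingers": 60}
    - {"rotation": [0, 0, 0], "offset": [-0.005, 0, 0.24], "fingers": 60}

```text
t: 15.68
tool_pos: [0.5556, -0.1032, 0.1607]
tool_rot: [[0.001, 1.0, 0.003], [1.0, -0.001, -0.001], [-0.001, 0.003, -1.0]]
ft_force: [1.0, -0.6, 0.8]
finger_gap: 0.0599
finger_force: 0.0
```

Call:
arm_command:
  increments:
    - {"rotation": [0, 0, 0], "offset": [0, 0, 0], "fingers": 20}
    - {"rotation": [0, 0, 0], "offset": [0, 0, 0], "fingers": 20}
    - {"rotation": [0, 0, 0], "offset": [0, 0, 0], "fingers": 20}
    - {"rotation": [0, 0, 0], "offset": [0, 0, 0], "fingers": 20}
    - {"rotation": [0, 0, 0], "offset": [0, 0, 0], "fingers": 20}

```text
t: 16.1
tool_pos: [0.5552, -0.1033, 0.1607]
tool_rot: [[0.001, 1.0, 0.003], [1.0, -0.001, -0.001], [-0.001, 0.003, -1.0]]
ft_force: [-2.2, -1.0, 5.7]
finger_gap: 0.0312
finger_force: 39.5
```

Call:
arm_command:
  increments:
    - {"rotation": [0, 0, 0], "offset": [0, 0, 0], "fingers": 20}
    - {"rotation": [0, 0, 0], "offset": [0, 0, 0], "fingers": 20}

```text
t: 16.27
tool_pos: [0.5552, -0.1033, 0.1607]
tool_rot: [[0.001, 1.0, 0.003], [1.0, -0.001, -0.001], [-0.001, 0.003, -1.0]]
ft_force: [-1.2, 0.0, 6.3]
finger_gap: 0.0309
finger_force: 39.5
```

Call:
arm_command:
  increments:
    - {"rotation": [0, 0, 0], "offset": [0, 0, -0.05], "fingers": 20}
    - {"rotation": [0, 0, 0], "offset": [0, 0, -0.15], "fingers": 20}
    - {"rotation": [0, 0, 0], "offset": [0, 0, -0.3], "fingers": 20}
    - {"rotation": [0, 0, 0], "offset": [0, 0, -0.4], "fingers": 20}
    - {"rotation": [0, 0, 0], "offset": [0, 0, -0.4], "fingers": 20}

```text
t: 16.68
tool_pos: [0.5569, -0.1036, 0.2439]
tool_rot: [[0.001, 1.0, 0.009], [1.0, -0.001, -0.002], [-0.002, 0.009, -1.0]]
ft_force: [0.1, 0.4, -2.4]
finger_gap: 0.0307
finger_force: 40.5
```

Call:
arm_command:
  increments:
    - {"rotation": [0, 0, 0], "offset": [0.08, -0.03, 0], "fingers": 20}
    - {"rotation": [0, 0, 0], "offset": [0.2, -0.08, 0], "fingers": 20}
    - {"rotation": [0, 0, 0], "offset": [0.35, -0.15, 0], "fingers": 20}
    - {"rotation": [0, 0, 0], "offset": [0.5, -0.22, 0], "fingers": 20}
    - {"rotation": [0, 0, 0], "offset": [0.65, -0.3, 0], "fingers": 20}

```text
t: 17.1
tool_pos: [0.4934, 0.0279, 0.2377]
tool_rot: [[0.002, 1.0, -0.002], [1.0, -0.002, 0.0], [0.0, -0.002, -1.0]]
ft_force: [0.6, 0.3, -3.2]
finger_gap: 0.0309
finger_force: 40.4
```

Call:
arm_command:
  increments:
    - {"rotation": [0, 0, 0], "offset": [0.18, -0.08, 0], "fingers": 20}
    - {"rotation": [0, 0, 0], "offset": [0.36, -0.16, 0], "fingers": 20}
    - {"rotation": [0, 0, 0], "offset": [0.54, -0.24, 0], "fingers": 20}
    - {"rotation": [0, 0, 0], "offset": [0.72, -0.3, 0], "fingers": 20}
    - {"rotation": [0, 0, 0], "offset": [0.87, -0.35, 0], "fingers": 20}

```text
t: 17.52
tool_pos: [0.4228, 0.2026, 0.238]
tool_rot: [[0.0, 1.0, -0.002], [1.0, -0.0, -0.0], [-0.0, -0.002, -1.0]]
ft_force: [0.8, 0.6, -3.3]
finger_gap: 0.0308
finger_force: 40.4
```

Call:
arm_command:
  increments:
    - {"rotation": [0, 0, 0], "offset": [0.17, -0.03, 0], "fingers": 20}
    - {"rotation": [0, 0, 0], "offset": [0.34, -0.05, 0], "fingers": 20}
    - {"rotation": [0, 0, 0], "offset": [0.5, -0.05, 0], "fingers": 20}
    - {"rotation": [0, 0, 0], "offset": [0.64, -0.05, 0], "fingers": 20}
    - {"rotation": [0, 0, 0], "offset": [0.745, -0.05, 0], "fingers": 20}

```text
t: 17.93
tool_pos: [0.4141, 0.352, 0.2376]
tool_rot: [[-0.001, 1.0, -0.002], [1.0, 0.001, -0.001], [-0.001, -0.002, -1.0]]
ft_force: [0.3, -0.7, -2.5]
finger_gap: 0.0307
finger_force: 40.4
```

Call:
arm_command:
  increments:
    - {"rotation": [0, 0, 0], "offset": [0, 0, 0], "fingers": 20}
    - {"rotation": [0, 0, 0], "offset": [0, 0, 0], "fingers": 20}

```text
t: 18.1
tool_pos: [0.4142, 0.3503, 0.2374]
tool_rot: [[-0.001, 1.0, -0.002], [1.0, 0.001, -0.002], [-0.002, -0.002, -1.0]]
ft_force: [0.3, -0.5, -3.7]
finger_gap: 0.0309
finger_force: 40.3
```

Call:
arm_command:
  increments:
    - {"rotation": [0, 0, 0], "offset": [0, 0, 0.1], "fingers": 20}
    - {"rotation": [0, 0, 0], "offset": [0, 0, 0.22], "fingers": 20}
    - {"rotation": [0, 0, 0], "offset": [0, 0, 0.33], "fingers": 20}
    - {"rotation": [0, 0, 0], "offset": [0, 0, 0.385], "fingers": 20}
    - {"rotation": [0, 0, 0], "offset": [0, 0, 0.385], "fingers": 20}

```text
t: 18.52
tool_pos: [0.4131, 0.3472, 0.1587]
tool_rot: [[0.002, 1.0, -0.006], [1.0, -0.002, -0.006], [-0.006, -0.006, -1.0]]
ft_force: [-0.1, -0.5, -2.6]
finger_gap: 0.0307
finger_force: 40.3
```

Call:
arm_command:
  increments:
    - {"rotation": [0, 0, 0], "offset": [0, 0, 0.01], "fingers": 20}
    - {"rotation": [0, 0, 0], "offset": [0, 0, 0.02], "fingers": 20}
    - {"rotation": [0, 0, 0], "offset": [0, 0, 0.03], "fingers": 20}
    - {"rotation": [0, 0, 0], "offset": [0, 0, 0.04], "fingers": 20}
    - {"rotation": [0, 0, 0], "offset": [0, 0, 0.04], "fingers": 20}

```text
t: 18.93
tool_pos: [0.4151, 0.3499, 0.1543]
tool_rot: [[0.001, 1.0, 0.0], [1.0, -0.001, 0.0], [0.0, 0.0, -1.0]]
ft_force: [0.2, 0.3, -2.0]
finger_gap: 0.0309
finger_force: 40.4
```

Call:
arm_command:
  increments:
    - {"rotation": [0, 0, 0], "offset": [0, 0, 0.006], "fingers": 20}
    - {"rotation": [0, 0, 0], "offset": [0, 0, 0.006], "fingers": 20}
    - {"rotation": [0, 0, 0], "offset": [0, 0, 0.006], "fingers": 20}

```text
t: 19.18
tool_pos: [0.4151, 0.3501, 0.153]
tool_rot: [[0.001, 1.0, 0.0], [1.0, -0.001, 0.0], [0.0, 0.0, -1.0]]
ft_force: [-0.1, 0.4, -1.7]
finger_gap: 0.0308
finger_force: 40.4
```

Call:
arm_command:
  increments:
    - {"rotation": [0, 0, 0], "offset": [0, 0, 0.004], "fingers": 20}
    - {"rotation": [0, 0, 0], "offset": [0, 0, 0.005], "fingers": 20}
    - {"rotation": [0, 0, 0], "offset": [0, 0, 0.005], "fingers": 20}

```text
t: 19.43
tool_pos: [0.4152, 0.3503, 0.1527]
tool_rot: [[0.001, 1.0, 0.001], [1.0, -0.001, 0.001], [0.001, 0.001, -1.0]]
ft_force: [-1.5, 0.4, 4.3]
finger_gap: 0.0304
finger_force: 41.1
```

Call:
arm_command:
  increments:
    - {"rotation": [0, 0, 0], "offset": [0, 0, 0], "fingers": 60}
    - {"rotation": [0, 0, 0], "offset": [0, 0, 0], "fingers": 60}
    - {"rotation": [0, 0, 0], "offset": [0, 0, 0], "fingers": 60}
    - {"rotation": [0, 0, 0], "offset": [0, 0, 0], "fingers": 60}

```text
t: 19.77
tool_pos: [0.4151, 0.35, 0.1517]
tool_rot: [[0.001, 1.0, 0.0], [1.0, -0.001, -0.0], [-0.0, 0.0, -1.0]]
ft_force: [0.2, 0.1, 0.3]
finger_gap: 0.0598
finger_force: 0.0
```

Call:
arm_command:
  increments:
    - {"rotation": [0, 0, 0], "offset": [0, 0, -0.05], "fingers": 60}
    - {"rotation": [0, 0, 0], "offset": [0, 0, -0.2], "fingers": 60}
    - {"rotation": [0, 0, 0], "offset": [0, 0, -0.35], "fingers": 60}
    - {"rotation": [0, 0, 0], "offset": [0, 0, -0.475], "fingers": 60}
    - {"rotation": [0, 0, 0], "offset": [0, 0, -0.475], "fingers": 60}

```text
t: 20.18
tool_pos: [0.4173, 0.3518, 0.2532]
tool_rot: [[0.001, 1.0, 0.009], [1.0, -0.001, 0.007], [0.007, 0.009, -1.0]]
ft_force: [0.3, 2.1, -0.0]
finger_gap: 0.0598
finger_force: 0.0
```

Call:
arm_command:
  increments:
    - {"rotation": [0, 0, 0], "offset": [-0.1, 0, 0], "fingers": 72}
    - {"rotation": [0, 0, 0], "offset": [-0.25, 0.1, 0], "fingers": 72}
    - {"rotation": [0, 0, 0], "offset": [-0.4, 0.2, 0], "fingers": 72}
    - {"rotation": [0, 0, 0], "offset": [-0.55, 0.3, 0], "fingers": 72}
    - {"rotation": [0, 0, 0], "offset": [-0.7, 0.4, 0], "fingers": 72}

```text
t: 20.6
tool_pos: [0.4954, 0.2086, 0.2472]
tool_rot: [[0.0, 1.0, 0.0], [1.0, -0.0, 0.0], [0.0, 0.0, -1.0]]
ft_force: [1.0, 0.1, -0.5]
finger_gap: 0.0719
finger_force: 0.0
```

Call:
arm_command:
  increments:
    - {"rotation": [0, 0, 0], "offset": [-0.17, 0.09, 0], "fingers": 72}
    - {"rotation": [0, 0, 0], "offset": [-0.34, 0.18, 0], "fingers": 72}
    - {"rotation": [0, 0, 0], "offset": [-0.51, 0.27, 0], "fingers": 72}
    - {"rotation": [0, 0, 0], "offset": [-0.65, 0.36, 0], "fingers": 72}
    - {"rotation": [0, 0, 0], "offset": [-0.8, 0.45, 0], "fingers": 72}

```text
t: 21.02
tool_pos: [0.5853, 0.0481, 0.2471]
tool_rot: [[0.002, 1.0, 0.0], [1.0, -0.002, 0.0], [0.0, 0.0, -1.0]]
ft_force: [0.0, 1.2, -0.5]
finger_gap: 0.0723
finger_force: 0.0
```

Call:
arm_command:
  increments:
    - {"rotation": [0, 0, 0], "offset": [-0.15, 0.06, 0], "fingers": 72}
    - {"rotation": [0, 0, 0], "offset": [-0.3, 0.12, 0], "fingers": 72}
    - {"rotation": [0, 0, 0], "offset": [-0.47, 0.16, 0.1], "fingers": 72}
    - {"rotation": [0, 0, 0], "offset": [-0.47, 0.16, 0.25], "fingers": 72}
    - {"rotation": [0, 0, 0], "offset": [-0.47, 0.16, 0.4], "fingers": 72}

```text
t: 21.43
tool_pos: [0.6176, -0.0466, 0.1667]
tool_rot: [[0.004, 1.0, 0.003], [1.0, -0.004, -0.001], [-0.001, 0.003, -1.0]]
ft_force: [-0.3, 0.4, -0.3]
finger_gap: 0.0722
finger_force: 0.0
```

Call:
arm_command:
  increments:
    - {"rotation": [0, 0, 0], "offset": [0, 0, 0], "fingers": 72}
    - {"rotation": [0, 0, 0], "offset": [0, 0, 0], "fingers": 72}
    - {"rotation": [0, 0, 0], "offset": [0, 0, 0], "fingers": 72}

```text
t: 21.68
tool_pos: [0.6176, -0.044, 0.1685]
tool_rot: [[0.001, 1.0, 0.002], [1.0, -0.001, -0.0], [-0.0, 0.002, -1.0]]
ft_force: [0.2, 0.6, 0.7]
finger_gap: 0.0719
finger_force: 0.0
```

```bash
python3 - <<'E'
from h import *
c=look('wrist','wrist1'); s=ctrl.observe(); print(s['tool_pos'])
P=cloud(c); x,y,z=np.moveaxis(P,-1,0)
for m,a,ce in blobs((z>.02)&(z<.06)&(x>.585)&(x<.66)&(y>-.158)&(y<.08),300):
    q=P[m]; print('lamp',a,ce.round(1),c['color'][m].mean(0).astype(int),'mid',((q.min(0)+q.max(0))/2).round(4),'span',np.ptp(q,axis=0).round(3))
caps(look('top'),.15,.18)
E
```

```text
[ 0.61795543 -0.04392125  0.16922362]
lamp 4798 [281.   54.5] [ 52  70 163] mid [0.6202 0.0538 0.0368] span [0.05  0.05  0.031]
lamp 3646 [275.8 198.3] [183 121  35] mid [ 0.6165 -0.0435  0.0358] span [0.049 0.049 0.031]
lamp 3274 [274.  304.1] [199  52  50] mid [ 0.6147 -0.1273  0.0358] span [0.049 0.046 0.032]
blob 233 [121.3 189.9] [206 189  96] med z 0.1621 mid [0.5839 0.3266 0.1593] span [0.031 0.033 0.018] ray [0.583  0.3259 0.1621]
blob 245 [113.7 232.9] [ 63 103 173] med z 0.162 mid [0.4991 0.339  0.1585] span [0.032 0.031 0.017] ray [0.4989 0.3375 0.162 ]
blob 253 [106.5 276.5] [195 192 184] med z 0.162 mid [0.4151 0.3497 0.1583] span [0.033 0.03  0.015] ray [0.4152 0.3484 0.162 ]
```

View pics/wrist1.png

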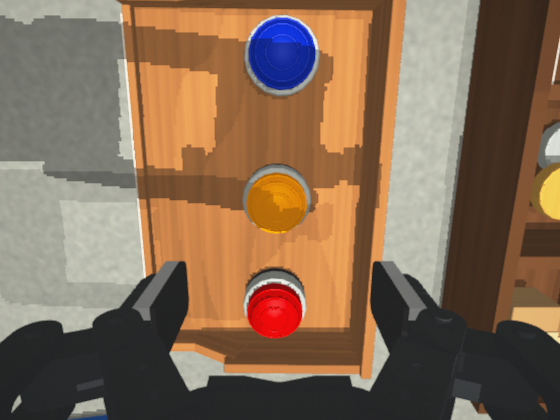

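The wrist view shows the amber lamp at (276,200) between the fingers' line, with red (275,305) and blue (282,52) clear of it. Descending.

Call:
arm_command:
  increments:
    - {"rotation": [0, 0, 0], "offset": [0, -0.006, 0.15], "fingers": 68}
    - {"rotation": [0, 0, 0], "offset": [0, -0.006, 0.32], "fingers": 68}
    - {"rotation": [0, 0, 0], "offset": [0, -0.006, 0.48], "fingers": 68}
    - {"rotation": [0, 0, 0], "offset": [0, -0.006, 0.58], "fingers": 68}
    - {"rotation": [0, 0, 0], "offset": [0, -0.006, 0.64], "fingers": 68}

```text
t: 22.2
tool_pos: [0.6151, -0.0438, 0.0379]
tool_rot: [[0.0, 1.0, -0.001], [1.0, -0.0, -0.0], [-0.0, -0.001, -1.0]]
ft_force: [0.7, -0.4, -0.2]
finger_gap: 0.0676
finger_force: 0.0
```

Call:
arm_command:
  increments:
    - {"rotation": [0, 0, 0], "offset": [0, 0, 0.02], "fingers": 68}
    - {"rotation": [0, 0, 0], "offset": [0, 0, 0.04], "fingers": 68}
    - {"rotation": [0, 0, 0], "offset": [0, 0, 0.04], "fingers": 68}
    - {"rotation": [0, 0, 0], "offset": [0, 0, 0.04], "fingers": 68}

```text
t: 22.53
tool_pos: [0.6166, -0.0443, 0.0325]
tool_rot: [[0.001, 1.0, 0.003], [1.0, -0.001, -0.0], [-0.0, 0.003, -1.0]]
ft_force: [-0.1, 0.2, -0.6]
finger_gap: 0.0683
finger_force: 0.0
```

Call:
arm_command:
  increments:
    - {"rotation": [0, 0, 0], "offset": [0, 0, 0], "fingers": 40}
    - {"rotation": [0, 0, 0], "offset": [0, 0, 0], "fingers": 40}
    - {"rotation": [0, 0, 0], "offset": [0, 0, 0], "fingers": 40}
    - {"rotation": [0, 0, 0], "offset": [0, 0, 0], "fingers": 40}
    - {"rotation": [0, 0, 0], "offset": [0, 0, 0], "fingers": 40}
  squeeze: 30

```text
t: 22.95
tool_pos: [0.6164, -0.0443, 0.0324]
tool_rot: [[0.001, 1.0, 0.003], [1.0, -0.001, -0.0], [-0.0, 0.003, -1.0]]
ft_force: [-0.4, 0.3, 5.3]
finger_gap: 0.0486
finger_force: 30.9
```

Call:
arm_command:
  increments:
    - {"rotation": [0, 0, 0], "offset": [0, 0, -0.02], "fingers": 40}
    - {"rotation": [0, 0, 0], "offset": [0, 0, -0.06], "fingers": 40}
    - {"rotation": [0, 0, 0], "offset": [0, 0, -0.1], "fingers": 40}
    - {"rotation": [0, 0, 0], "offset": [0, 0, -0.1], "fingers": 40}

```text
t: 23.28
tool_pos: [0.6167, -0.0443, 0.0529]
tool_rot: [[0.001, 1.0, 0.004], [1.0, -0.001, -0.0], [-0.0, 0.004, -1.0]]
ft_force: [0.4, -0.8, -0.8]
finger_gap: 0.0486
finger_force: 31.3
```

Call:
arm_command:
  increments:
    - {"rotation": [0, 0, 0], "offset": [0, 0, -0.1], "fingers": 40}
    - {"rotation": [0, 0, 0], "offset": [0, 0, -0.22], "fingers": 40}
    - {"rotation": [0, 0, 0], "offset": [0, 0, -0.36], "fingers": 40}
    - {"rotation": [0, 0, 0], "offset": [0, 0, -0.48], "fingers": 40}
    - {"rotation": [0, 0, 0], "offset": [0, 0, -0.5], "fingers": 40}

```text
t: 23.7
tool_pos: [0.6179, -0.0444, 0.1558]
tool_rot: [[0.001, 1.0, 0.009], [1.0, -0.001, -0.001], [-0.001, 0.009, -1.0]]
ft_force: [0.3, -0.3, -0.9]
finger_gap: 0.0491
finger_force: 31.5
```

Call:
arm_command:
  increments:
    - {"rotation": [0, 0, 0], "offset": [-0.1, -0.05, 0], "fingers": 40}
    - {"rotation": [0, 0, 0], "offset": [-0.25, -0.12, 0], "fingers": 40}
    - {"rotation": [0, 0, 0], "offset": [-0.42, -0.2, 0], "fingers": 40}
    - {"rotation": [0, 0, 0], "offset": [-0.58, -0.28, 0], "fingers": 40}
    - {"rotation": [0, 0, 0], "offset": [-0.72, -0.36, 0], "fingers": 40}

```text
t: 24.12
tool_pos: [0.542, -0.1896, 0.15]
tool_rot: [[0.001, 1.0, -0.001], [1.0, -0.001, -0.0], [-0.0, -0.001, -1.0]]
ft_force: [-0.4, -0.5, -0.6]
finger_gap: 0.0489
finger_force: 31.5
```

Call:
arm_command:
  increments:
    - {"rotation": [0, 0, 0], "offset": [-0.17, -0.09, 0], "fingers": 40}
    - {"rotation": [0, 0, 0], "offset": [-0.34, -0.18, 0], "fingers": 40}
    - {"rotation": [0, 0, 0], "offset": [-0.5, -0.26, 0], "fingers": 40}
    - {"rotation": [0, 0, 0], "offset": [-0.62, -0.32, 0], "fingers": 40}
    - {"rotation": [0, 0, 0], "offset": [-0.7, -0.35, 0], "fingers": 40}

```text
t: 24.53
tool_pos: [0.471, -0.3302, 0.15]
tool_rot: [[0.003, 1.0, -0.002], [1.0, -0.003, 0.0], [0.0, -0.002, -1.0]]
ft_force: [-0.3, 0.3, -0.8]
finger_gap: 0.0485
finger_force: 31.5
```

Call:
arm_command:
  increments:
    - {"rotation": [0, 0, 0], "offset": [0, 0, 0], "fingers": 40}
    - {"rotation": [0, 0, 0], "offset": [0, 0, 0], "fingers": 40}

```text
t: 24.7
tool_pos: [0.4725, -0.3284, 0.1501]
tool_rot: [[0.003, 1.0, -0.001], [1.0, -0.003, 0.001], [0.001, -0.001, -1.0]]
ft_force: [0.4, 0.1, -0.6]
finger_gap: 0.0486
finger_force: 31.5
```

```bash
python3 - <<'E'
from h import *
c=look('wrist','wrist2'); print(ctrl.observe()['tool_pos'])
E
```

```text
[ 0.47286965 -0.3276209   0.15017494]
```

View pics/wrist2.png

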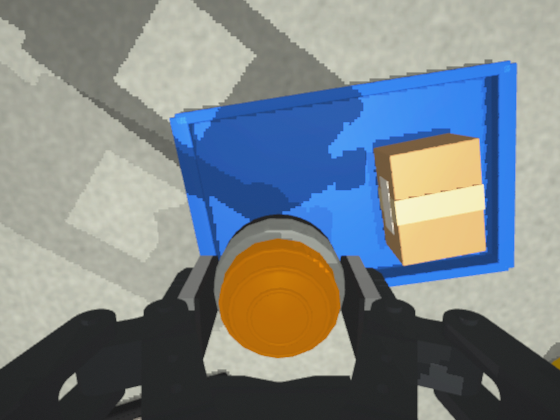

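The lamp is held at (280,290), with the carton at (430,200). I'll check where the set-down point falls inside the tray.

```bash
python3 - <<'E'
from h import *
c=look('wrist'); P=cloud(c)
for p in [(.4729,-.3276,.004),(.4729,-.3526,.004),(.4479,-.3276,.004)]:
    q=c['R']@np.array(p)+c['t']; print((q[:2]/q[2]*[c['fx'],c['fy']]+[c['cx'],c['cy']]).round())
for u,v in [(180,118),(510,66),(508,264)]: print('corner',ray(c,u,v,.02).round(4))
z=P[...,2]; b=max(blobs((z>.036)&(z<.05)&(np.indices(z.shape)[1]>370)),key=lambda b:b[1]); print(rect(c,b[0],.042))
E
```

```text
[278. 198.]
[278. 230.]
[245. 198.]
corner [ 0.4082 -0.2691  0.02  ]
corner [ 0.6213 -0.2371  0.02  ]
corner [ 0.642 -0.374  0.02 ]
((574.4443969726562, -322.5484619140625), (59.11727523803711, 77.59716796875), 11.27409839630127)
```

Call:
arm_command:
  increments:
    - {"rotation": [0, 0, 0], "offset": [0, 0.008, 0.12], "fingers": 40}
    - {"rotation": [0, 0, 0], "offset": [0, 0.008, 0.26], "fingers": 40}
    - {"rotation": [0, 0, 0], "offset": [0, 0.008, 0.4], "fingers": 40}
    - {"rotation": [0, 0, 0], "offset": [0, 0.008, 0.52], "fingers": 40}
    - {"rotation": [0, 0, 0], "offset": [0, 0.008, 0.58], "fingers": 40}

```text
t: 25.22
tool_pos: [0.4739, -0.3255, 0.0318]
tool_rot: [[-0.001, 1.0, -0.004], [1.0, 0.001, 0.003], [0.003, -0.004, -1.0]]
ft_force: [-0.6, 0.5, -2.4]
finger_gap: 0.0488
finger_force: 31.5
```

Call:
arm_command:
  increments:
    - {"rotation": [0, 0, 0], "offset": [0, 0, 0.01], "fingers": 40}
    - {"rotation": [0, 0, 0], "offset": [0, 0, 0.02], "fingers": 40}
    - {"rotation": [0, 0, 0], "offset": [0, 0, 0.03], "fingers": 40}
    - {"rotation": [0, 0, 0], "offset": [0, 0, 0.04], "fingers": 40}
    - {"rotation": [0, 0, 0], "offset": [0, 0, 0.04], "fingers": 40}

```text
t: 25.63
tool_pos: [0.4753, -0.3282, 0.0276]
tool_rot: [[0.001, 1.0, 0.001], [1.0, -0.001, -0.001], [-0.001, 0.001, -1.0]]
ft_force: [-0.6, -0.2, -0.7]
finger_gap: 0.0487
finger_force: 31.5
```

Call:
arm_command:
  increments:
    - {"rotation": [0, 0, 0], "offset": [0, 0, 0.006], "fingers": 40}
    - {"rotation": [0, 0, 0], "offset": [0, 0, 0.012], "fingers": 40}
    - {"rotation": [0, 0, 0], "offset": [0, 0, 0.015], "fingers": 40}
    - {"rotation": [0, 0, 0], "offset": [0, 0, 0.015], "fingers": 40}

```text
t: 25.97
tool_pos: [0.4749, -0.3283, 0.0245]
tool_rot: [[0.001, 1.0, 0.001], [1.0, -0.001, -0.0], [-0.0, 0.001, -1.0]]
ft_force: [-1.4, 1.6, 3.4]
finger_gap: 0.0486
finger_force: 31.7
```

Call:
arm_command:
  increments:
    - {"rotation": [0, 0, 0], "offset": [0, 0, 0], "fingers": 62}
    - {"rotation": [0, 0, 0], "offset": [0, 0, 0], "fingers": 62}
    - {"rotation": [0, 0, 0], "offset": [0, 0, 0], "fingers": 62}
    - {"rotation": [0, 0, 0], "offset": [0, 0, 0], "fingers": 62}

```text
t: 26.3
tool_pos: [0.4748, -0.3281, 0.0238]
tool_rot: [[0.001, 1.0, -0.0], [1.0, -0.001, -0.0], [-0.0, -0.0, -1.0]]
ft_force: [0.3, 1.3, -0.4]
finger_gap: 0.0622
finger_force: 0.0
```

Call:
arm_command:
  increments:
    - {"rotation": [0, 0, 0], "offset": [0, 0, -0.05], "fingers": 62}
    - {"rotation": [0, 0, 0], "offset": [0, 0, -0.2], "fingers": 62}
    - {"rotation": [0, 0, 0], "offset": [0, 0, -0.38], "fingers": 60}
    - {"rotation": [0, 0, 0], "offset": [0, 0, -0.56], "fingers": 60}
    - {"rotation": [0, 0, 0], "offset": [0, 0, -0.74], "fingers": 60}

```text
t: 26.72
tool_pos: [0.4745, -0.3279, 0.1742]
tool_rot: [[0.001, 1.0, 0.0], [1.0, -0.001, -0.0], [-0.0, 0.0, -1.0]]
ft_force: [0.3, 0.4, -0.7]
finger_gap: 0.0599
finger_force: 0.0
```

Call:
arm_command:
  increments:
    - {"rotation": [0, 0, 0], "offset": [0, 0, -0.17], "fingers": 60}
    - {"rotation": [0, 0, 0], "offset": [0, 0, -0.32], "fingers": 60}
    - {"rotation": [0, 0, 0], "offset": [0, 0, -0.4], "fingers": 60}
    - {"rotation": [0, 0, 0], "offset": [0, 0, -0.4], "fingers": 60}

```text
t: 27.05
tool_pos: [0.4763, -0.3292, 0.2575]
tool_rot: [[0.001, 1.0, 0.008], [1.0, -0.001, -0.006], [-0.006, 0.008, -1.0]]
ft_force: [0.2, 0.1, 0.2]
finger_gap: 0.0603
finger_force: 0.0
```

```bash
python3 - <<'E'
from h import *
look('scene','scene1'); s=ctrl.observe(); print(s['t'],s['tool_pos'])
c=look('wrist'); P=cloud(c); x,y,z=np.moveaxis(P,-1,0)
for m,a,ce in blobs((z>.008)&(z<.06)&(x>.43)&(x<.52)&(y>-.37)&(y<-.285),300):
    q=P[m]; print('lamp',a,c['color'][m].mean(0).astype(int),'mid',((q.min(0)+q.max(0))/2).round(4),'span',np.ptp(q,axis=0).round(3),'top',q[:,2].max().round(4))
E
```

```text
27.1 [ 0.47538338 -0.32852269  0.25465383]
lamp 2086 [188 129  41] mid [ 0.4752 -0.3278  0.0258] span [0.049 0.049 0.035] top 0.0434
```

View pics/scene1.png

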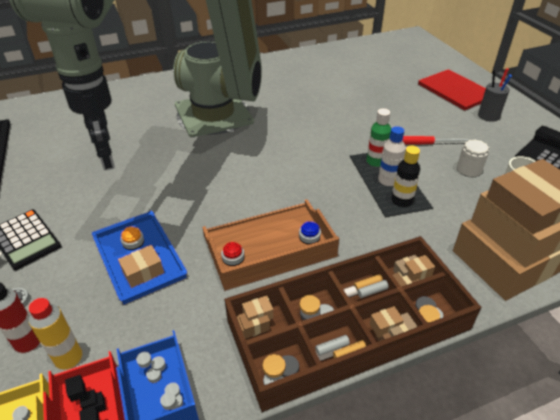

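The amber lamp stands flat in the tray at (132,237), and the three bottles stand on the mat around (380–405,140–185). Returning green first.

Call:
arm_command:
  increments:
    - {"rotation": [0, 0, 0], "offset": [0.1, 0, 0], "fingers": 60}
    - {"rotation": [0, 0, 0], "offset": [0.25, 0, 0], "fingers": 60}
    - {"rotation": [0, 0, 0], "offset": [0.44, -0.02, 0], "fingers": 60}
    - {"rotation": [0, 0, 0], "offset": [0.63, -0.04, 0], "fingers": 60}
    - {"rotation": [0, 0, 0], "offset": [0.8, -0.06, 0], "fingers": 60}

```text
t: 27.57
tool_pos: [0.4613, -0.1659, 0.2498]
tool_rot: [[0.002, 1.0, -0.004], [1.0, -0.002, 0.002], [0.002, -0.004, -1.0]]
ft_force: [1.1, 0.5, -0.7]
finger_gap: 0.0599
finger_force: 0.0
```

Call:
arm_command:
  increments:
    - {"rotation": [0, 0, 0], "offset": [0.19, -0.02, 0], "fingers": 60}
    - {"rotation": [0, 0, 0], "offset": [0.38, -0.04, 0], "fingers": 60}
    - {"rotation": [0, 0, 0], "offset": [0.57, -0.06, 0], "fingers": 60}
    - {"rotation": [0, 0, 0], "offset": [0.76, -0.08, 0], "fingers": 60}
    - {"rotation": [0, 0, 0], "offset": [0.95, -0.1, 0], "fingers": 60}

```text
t: 27.98
tool_pos: [0.4414, 0.0236, 0.2502]
tool_rot: [[0.001, 1.0, -0.004], [1.0, -0.001, -0.0], [-0.0, -0.004, -1.0]]
ft_force: [0.5, -0.0, -0.3]
finger_gap: 0.0598
finger_force: 0.0
```

Call:
arm_command:
  increments:
    - {"rotation": [0, 0, 0], "offset": [0.19, -0.02, 0], "fingers": 60}
    - {"rotation": [0, 0, 0], "offset": [0.38, -0.04, 0], "fingers": 60}
    - {"rotation": [0, 0, 0], "offset": [0.57, -0.06, 0], "fingers": 60}
    - {"rotation": [0, 0, 0], "offset": [0.76, -0.08, 0], "fingers": 60}
    - {"rotation": [0, 0, 0], "offset": [0.95, -0.1, 0], "fingers": 60}

```text
t: 28.4
tool_pos: [0.4217, 0.2133, 0.2501]
tool_rot: [[0.001, 1.0, -0.003], [1.0, -0.001, -0.002], [-0.002, -0.003, -1.0]]
ft_force: [-0.1, 0.7, -0.9]
finger_gap: 0.0596
finger_force: 0.0
```

Call:
arm_command:
  increments:
    - {"rotation": [0, 0, 0], "offset": [0.19, -0.02, 0], "fingers": 60}
    - {"rotation": [0, 0, 0], "offset": [0.36, -0.03, 0], "fingers": 60}
    - {"rotation": [0, 0, 0], "offset": [0.52, -0.035, 0], "fingers": 60}
    - {"rotation": [0, 0, 0], "offset": [0.64, -0.035, 0], "fingers": 60}
    - {"rotation": [0, 0, 0], "offset": [0.69, -0.035, 0], "fingers": 60}

```text
t: 28.82
tool_pos: [0.4154, 0.3525, 0.2496]
tool_rot: [[-0.002, 1.0, -0.003], [1.0, 0.002, -0.002], [-0.002, -0.003, -1.0]]
ft_force: [-0.4, -0.0, 0.7]
finger_gap: 0.0601
finger_force: 0.0
```

Call:
arm_command:
  increments:
    - {"rotation": [0, 0, 0], "offset": [0, 0, 0.1], "fingers": 60}
    - {"rotation": [0, 0, 0], "offset": [0, 0, 0.2], "fingers": 60}
    - {"rotation": [0, 0, 0], "offset": [0, 0, 0.2], "fingers": 60}
    - {"rotation": [0, 0, 0], "offset": [0, 0, 0.2], "fingers": 60}
    - {"rotation": [0, 0, 0], "offset": [0, 0, 0.2], "fingers": 60}

```text
t: 29.23
tool_pos: [0.4167, 0.3496, 0.2121]
tool_rot: [[0.002, 1.0, -0.0], [1.0, -0.002, -0.0], [-0.0, -0.0, -1.0]]
ft_force: [-0.1, -0.5, 0.4]
finger_gap: 0.0595
finger_force: 0.0
```

```bash
python3 - <<'E'
from h import *
c=look('wrist'); print(ctrl.observe()['tool_pos']); caps(c,.155,.18)
E
```

```text
[0.41698065 0.34980213 0.21272316]
blob 3129 [273.8 239.3] [163 156 144] med z 0.1614 mid [0.415  0.351  0.1595] span [0.033 0.032 0.009] ray [0.415  0.3519 0.1614]
blob 3159 [437.6 259.1] [ 50 124 224] med z 0.1614 mid [0.4986 0.3398 0.1592] span [0.033 0.032 0.008] ray [0.4977 0.3411 0.1614]
```

Call:
arm_command:
  increments:
    - {"rotation": [0, 0, 0], "offset": [0.001, -0.01, 0.15], "fingers": 60}
    - {"rotation": [0, 0, 0], "offset": [0.001, -0.01, 0.303], "fingers": 60}
    - {"rotation": [0, 0, 0], "offset": [0.001, -0.01, 0.303], "fingers": 60}
    - {"rotation": [0, 0, 0], "offset": [0.001, -0.01, 0.303], "fingers": 60}
    - {"rotation": [0, 0, 0], "offset": [0.001, -0.01, 0.303], "fingers": 60}

```text
t: 29.7
tool_pos: [0.4156, 0.3508, 0.1532]
tool_rot: [[0.001, 1.0, 0.003], [1.0, -0.001, 0.002], [0.002, 0.003, -1.0]]
ft_force: [0.8, 0.5, 1.2]
finger_gap: 0.06
finger_force: 0.0
```

Call:
arm_command:
  increments:
    - {"rotation": [0, 0, 0], "offset": [0, 0, 0], "fingers": 20}
    - {"rotation": [0, 0, 0], "offset": [0, 0, 0], "fingers": 20}
    - {"rotation": [0, 0, 0], "offset": [0, 0, 0], "fingers": 20}
    - {"rotation": [0, 0, 0], "offset": [0, 0, 0], "fingers": 20}
    - {"rotation": [0, 0, 0], "offset": [0, 0, 0], "fingers": 20}
  squeeze: 40

```text
t: 30.12
tool_pos: [0.4151, 0.3509, 0.1531]
tool_rot: [[0.001, 1.0, 0.002], [1.0, -0.001, 0.002], [0.002, 0.002, -1.0]]
ft_force: [-1.2, 0.1, 6.6]
finger_gap: 0.0307
finger_force: 39.4
```

Call:
arm_command:
  increments:
    - {"rotation": [0, 0, 0], "offset": [0, 0, 0], "fingers": 20}
    - {"rotation": [0, 0, 0], "offset": [0, 0, 0], "fingers": 20}

```text
t: 30.28
tool_pos: [0.4151, 0.3509, 0.1531]
tool_rot: [[0.001, 1.0, 0.002], [1.0, -0.001, 0.002], [0.002, 0.002, -1.0]]
ft_force: [-0.8, -0.2, 5.9]
finger_gap: 0.0308
finger_force: 39.4
```

Call:
arm_command:
  increments:
    - {"rotation": [0, 0, 0], "offset": [0, 0, -0.05], "fingers": 20}
    - {"rotation": [0, 0, 0], "offset": [0, 0, -0.15], "fingers": 20}
    - {"rotation": [0, 0, 0], "offset": [0, 0, -0.3], "fingers": 20}
    - {"rotation": [0, 0, 0], "offset": [0, 0, -0.44], "fingers": 20}
    - {"rotation": [0, 0, 0], "offset": [0, 0, -0.44], "fingers": 20}

```text
t: 30.7
tool_pos: [0.4167, 0.352, 0.2455]
tool_rot: [[0.001, 1.0, 0.009], [1.0, -0.001, 0.007], [0.007, 0.009, -1.0]]
ft_force: [1.2, 1.3, -3.0]
finger_gap: 0.0308
finger_force: 40.4
```

Call:
arm_command:
  increments:
    - {"rotation": [0, 0, 0], "offset": [-0.08, 0, 0], "fingers": 20}
    - {"rotation": [0, 0, 0], "offset": [-0.2, 0, 0], "fingers": 20}
    - {"rotation": [0, 0, 0], "offset": [-0.35, 0, 0], "fingers": 20}
    - {"rotation": [0, 0, 0], "offset": [-0.52, 0.03, 0], "fingers": 20}
    - {"rotation": [0, 0, 0], "offset": [-0.7, 0.1, 0], "fingers": 20}

```text
t: 31.12
tool_pos: [0.4318, 0.2083, 0.2379]
tool_rot: [[-0.001, 1.0, -0.004], [1.0, 0.001, -0.002], [-0.002, -0.004, -1.0]]
ft_force: [0.6, 0.2, -3.1]
finger_gap: 0.0304
finger_force: 40.4
```

Call:
arm_command:
  increments:
    - {"rotation": [0, 0, 0], "offset": [-0.18, 0.08, 0], "fingers": 20}
    - {"rotation": [0, 0, 0], "offset": [-0.36, 0.16, 0], "fingers": 20}
    - {"rotation": [0, 0, 0], "offset": [-0.54, 0.24, 0], "fingers": 20}
    - {"rotation": [0, 0, 0], "offset": [-0.72, 0.32, 0], "fingers": 20}
    - {"rotation": [0, 0, 0], "offset": [-0.88, 0.4, 0], "fingers": 20}

```text
t: 31.53
tool_pos: [0.5132, 0.0313, 0.2381]
tool_rot: [[0.002, 1.0, -0.003], [1.0, -0.002, -0.001], [-0.001, -0.003, -1.0]]
ft_force: [0.9, 0.8, -3.0]
finger_gap: 0.0309
finger_force: 40.4
```

Call:
arm_command:
  increments:
    - {"rotation": [0, 0, 0], "offset": [-0.17, 0.06, 0], "fingers": 20}
    - {"rotation": [0, 0, 0], "offset": [-0.33, 0.12, 0], "fingers": 20}
    - {"rotation": [0, 0, 0], "offset": [-0.48, 0.17, 0], "fingers": 20}
    - {"rotation": [0, 0, 0], "offset": [-0.6, 0.2, 0], "fingers": 20}
    - {"rotation": [0, 0, 0], "offset": [-0.685, 0.2, 0], "fingers": 20}

```text
t: 31.95
tool_pos: [0.5538, -0.1058, 0.2376]
tool_rot: [[0.003, 1.0, -0.002], [1.0, -0.003, -0.001], [-0.001, -0.002, -1.0]]
ft_force: [-0.5, -0.8, -3.0]
finger_gap: 0.0305
finger_force: 40.4
```

Call:
arm_command:
  increments:
    - {"rotation": [0, 0, 0], "offset": [0, 0, 0], "fingers": 20}
    - {"rotation": [0, 0, 0], "offset": [0, 0, 0], "fingers": 20}
    - {"rotation": [0, 0, 0], "offset": [0, 0, 0], "fingers": 20}
    - {"rotation": [0, 0, 0], "offset": [0, 0, 0], "fingers": 20}

```text
t: 32.28
tool_pos: [0.5534, -0.102, 0.2388]
tool_rot: [[0.0, 1.0, -0.001], [1.0, -0.0, 0.001], [0.001, -0.001, -1.0]]
ft_force: [-0.2, -0.4, -2.1]
finger_gap: 0.0311
finger_force: 40.4
```

Call:
arm_command:
  increments:
    - {"rotation": [0, 0, 0], "offset": [-0.004, 0.009, 0.08], "fingers": 20}
    - {"rotation": [0, 0, 0], "offset": [-0.004, 0.009, 0.18], "fingers": 20}
    - {"rotation": [0, 0, 0], "offset": [-0.004, 0.009, 0.27], "fingers": 20}
    - {"rotation": [0, 0, 0], "offset": [-0.004, 0.009, 0.34], "fingers": 20}
    - {"rotation": [0, 0, 0], "offset": [-0.004, 0.009, 0.345], "fingers": 20}

```text
t: 32.7
tool_pos: [0.5537, -0.1023, 0.1674]
tool_rot: [[-0.001, 1.0, -0.006], [1.0, 0.001, 0.001], [0.001, -0.006, -1.0]]
ft_force: [-0.2, 0.6, -3.2]
finger_gap: 0.0309
finger_force: 40.4
```

Call:
arm_command:
  increments:
    - {"rotation": [0, 0, 0], "offset": [0, 0, 0.01], "fingers": 20}
    - {"rotation": [0, 0, 0], "offset": [0, 0, 0.02], "fingers": 20}
    - {"rotation": [0, 0, 0], "offset": [0, 0, 0.03], "fingers": 20}
    - {"rotation": [0, 0, 0], "offset": [0, 0, 0.035], "fingers": 20}
    - {"rotation": [0, 0, 0], "offset": [0, 0, 0.035], "fingers": 20}

```text
t: 33.12
tool_pos: [0.556, -0.1037, 0.1637]
tool_rot: [[0.001, 1.0, 0.001], [1.0, -0.001, -0.0], [-0.0, 0.001, -1.0]]
ft_force: [-0.4, -1.0, -3.0]
finger_gap: 0.0312
finger_force: 40.4
```

Call:
arm_command:
  increments:
    - {"rotation": [0, 0, 0], "offset": [0.003, -0.003, 0.007], "fingers": 20}
    - {"rotation": [0, 0, 0], "offset": [0.003, -0.003, 0.013], "fingers": 20}
    - {"rotation": [0, 0, 0], "offset": [0.003, -0.003, 0.016], "fingers": 20}
    - {"rotation": [0, 0, 0], "offset": [0.003, -0.003, 0.016], "fingers": 20}

```text
t: 33.45
tool_pos: [0.5554, -0.1033, 0.1612]
tool_rot: [[0.001, 1.0, 0.001], [1.0, -0.001, -0.0], [-0.0, 0.001, -1.0]]
ft_force: [-1.4, -0.0, 5.7]
finger_gap: 0.0306
finger_force: 41.2
```

Call:
arm_command:
  increments:
    - {"rotation": [0, 0, 0], "offset": [0, 0, 0], "fingers": 60}
    - {"rotation": [0, 0, 0], "offset": [0, 0, 0], "fingers": 60}
    - {"rotation": [0, 0, 0], "offset": [0, 0, 0], "fingers": 60}
    - {"rotation": [0, 0, 0], "offset": [0, 0, 0], "fingers": 60}

```text
t: 33.78
tool_pos: [0.5553, -0.1032, 0.16]
tool_rot: [[0.001, 1.0, 0.0], [1.0, -0.001, -0.0], [-0.0, 0.0, -1.0]]
ft_force: [0.5, 0.0, -0.2]
finger_gap: 0.0597
finger_force: 0.0
```

Call:
arm_command:
  increments:
    - {"rotation": [0, 0, 0], "offset": [0, 0, -0.05], "fingers": 60}
    - {"rotation": [0, 0, 0], "offset": [0, 0, -0.2], "fingers": 60}
    - {"rotation": [0, 0, 0], "offset": [0, 0, -0.35], "fingers": 60}
    - {"rotation": [0, 0, 0], "offset": [0, 0, -0.45], "fingers": 60}
    - {"rotation": [0, 0, 0], "offset": [0, 0, -0.45], "fingers": 60}

```text
t: 34.2
tool_pos: [0.5577, -0.1036, 0.2558]
tool_rot: [[0.001, 1.0, 0.01], [1.0, -0.001, -0.002], [-0.002, 0.01, -1.0]]
ft_force: [1.0, -0.6, -0.6]
finger_gap: 0.0602
finger_force: 0.0
```

Call:
arm_command:
  increments:
    - {"rotation": [0, 0, 0], "offset": [0.1, 0, 0], "fingers": 60}
    - {"rotation": [0, 0, 0], "offset": [0.25, 0, 0], "fingers": 60}
    - {"rotation": [0, 0, 0], "offset": [0.43, -0.04, 0], "fingers": 60}
    - {"rotation": [0, 0, 0], "offset": [0.6, -0.08, 0], "fingers": 60}
    - {"rotation": [0, 0, 0], "offset": [0.78, -0.12, 0], "fingers": 60}

```text
t: 34.62
tool_pos: [0.5306, 0.054, 0.2497]
tool_rot: [[0.002, 1.0, -0.001], [1.0, -0.002, -0.0], [-0.0, -0.001, -1.0]]
ft_force: [0.6, -0.0, -0.0]
finger_gap: 0.0598
finger_force: 0.0
```

Call:
arm_command:
  increments:
    - {"rotation": [0, 0, 0], "offset": [0.18, -0.04, 0], "fingers": 60}
    - {"rotation": [0, 0, 0], "offset": [0.36, -0.08, 0], "fingers": 60}
    - {"rotation": [0, 0, 0], "offset": [0.54, -0.12, 0], "fingers": 60}
    - {"rotation": [0, 0, 0], "offset": [0.7, -0.15, 0], "fingers": 60}
    - {"rotation": [0, 0, 0], "offset": [0.86, -0.16, 0], "fingers": 60}

```text
t: 35.03
tool_pos: [0.4981, 0.2265, 0.2499]
tool_rot: [[0.0, 1.0, -0.001], [1.0, -0.0, -0.0], [-0.0, -0.001, -1.0]]
ft_force: [0.5, 0.1, -1.5]
finger_gap: 0.06
finger_force: 0.0
```

Call:
arm_command:
  increments:
    - {"rotation": [0, 0, 0], "offset": [0.16, 0, 0], "fingers": 60}
    - {"rotation": [0, 0, 0], "offset": [0.32, 0, 0], "fingers": 60}
    - {"rotation": [0, 0, 0], "offset": [0.46, 0, 0], "fingers": 60}
    - {"rotation": [0, 0, 0], "offset": [0.55, 0, 0], "fingers": 60}
    - {"rotation": [0, 0, 0], "offset": [0.575, 0, 0], "fingers": 60}

```text
t: 35.45
tool_pos: [0.4991, 0.3426, 0.2493]
tool_rot: [[-0.002, 1.0, -0.001], [1.0, 0.002, 0.0], [0.0, -0.001, -1.0]]
ft_force: [-0.5, -0.1, 0.6]
finger_gap: 0.0602
finger_force: 0.0
```

Call:
arm_command:
  increments:
    - {"rotation": [0, 0, 0], "offset": [0, 0, 0.1], "fingers": 60}
    - {"rotation": [0, 0, 0], "offset": [0, 0, 0.2], "fingers": 60}
    - {"rotation": [0, 0, 0], "offset": [0, 0, 0.2], "fingers": 60}
    - {"rotation": [0, 0, 0], "offset": [0, 0, 0.2], "fingers": 60}
    - {"rotation": [0, 0, 0], "offset": [0, 0, 0.2], "fingers": 60}

```text
t: 35.87
tool_pos: [0.5002, 0.3395, 0.211]
tool_rot: [[0.002, 1.0, 0.001], [1.0, -0.002, 0.0], [0.0, 0.001, -1.0]]
ft_force: [-0.4, -0.3, -1.2]
finger_gap: 0.0599
finger_force: 0.0
```

```bash
python3 - <<'E'
from h import *
c=look('wrist'); print(ctrl.observe()['tool_pos']); caps(c,.155,.18); caps(look('top'),.163,.18)
E
```

```text
[0.50037153 0.33967964 0.21142943]
blob 3162 [275.2 241.8] [ 39  83 156] med z 0.1614 mid [0.4993 0.3398 0.1594] span [0.033 0.033 0.009] ray [0.4992 0.341  0.1614]
blob 3174 [440.2 263.5] [238 233  11] med z 0.1614 mid [0.5831 0.3279 0.1592] span [0.033 0.033 0.008] ray [0.5823 0.3291 0.1614]
blob 29 [117.6 188.2] [223 205 108] med z 0.1645 mid [0.5874 0.3317 0.1654] span [0.014 0.02  0.005] ray [0.5861 0.3325 0.1645]
blob 220 [341.2 202.1] [218 215 207] med z 0.1701 mid [ 0.5553 -0.1029  0.1691] span [0.031 0.031 0.012] ray [ 0.5549 -0.1028  0.1701]
blob 38 [110.5 231.1] [ 38  61 108] med z 0.1643 mid [0.5014 0.3434 0.1651] span [0.025 0.014 0.004] ray [0.5021 0.3431 0.1643]
```

Call:
arm_command:
  increments:
    - {"rotation": [0, 0, 0], "offset": [0, -0.006, 0.15], "fingers": 60}
    - {"rotation": [0, 0, 0], "offset": [0, -0.006, 0.292], "fingers": 60}
    - {"rotation": [0, 0, 0], "offset": [0, -0.006, 0.292], "fingers": 60}
    - {"rotation": [0, 0, 0], "offset": [0, -0.006, 0.292], "fingers": 60}
    - {"rotation": [0, 0, 0], "offset": [0, -0.006, 0.292], "fingers": 60}

```text
t: 36.38
tool_pos: [0.4995, 0.3405, 0.1536]
tool_rot: [[0.001, 1.0, 0.003], [1.0, -0.001, 0.002], [0.002, 0.003, -1.0]]
ft_force: [0.3, 0.9, 1.0]
finger_gap: 0.0602
finger_force: 0.0
```

Call:
arm_command:
  increments:
    - {"rotation": [0, 0, 0], "offset": [0, 0, 0], "fingers": 20}
    - {"rotation": [0, 0, 0], "offset": [0, 0, 0], "fingers": 20}
    - {"rotation": [0, 0, 0], "offset": [0, 0, 0], "fingers": 20}
    - {"rotation": [0, 0, 0], "offset": [0, 0, 0], "fingers": 20}
    - {"rotation": [0, 0, 0], "offset": [0, 0, 0], "fingers": 20}

```text
t: 36.8
tool_pos: [0.4991, 0.3405, 0.1536]
tool_rot: [[0.001, 1.0, 0.003], [1.0, -0.001, 0.002], [0.002, 0.003, -1.0]]
ft_force: [-1.8, 0.3, 6.3]
finger_gap: 0.0312
finger_force: 39.7
```

Call:
arm_command:
  increments:
    - {"rotation": [0, 0, 0], "offset": [0, 0, 0], "fingers": 20}
    - {"rotation": [0, 0, 0], "offset": [0, 0, 0], "fingers": 20}

```text
t: 36.97
tool_pos: [0.4991, 0.3405, 0.1536]
tool_rot: [[0.001, 1.0, 0.003], [1.0, -0.001, 0.002], [0.002, 0.003, -1.0]]
ft_force: [-1.7, -0.8, 6.6]
finger_gap: 0.0311
finger_force: 39.7
```

Call:
arm_command:
  increments:
    - {"rotation": [0, 0, 0], "offset": [0, 0, -0.05], "fingers": 20}
    - {"rotation": [0, 0, 0], "offset": [0, 0, -0.15], "fingers": 20}
    - {"rotation": [0, 0, 0], "offset": [0, 0, -0.3], "fingers": 20}
    - {"rotation": [0, 0, 0], "offset": [0, 0, -0.44], "fingers": 20}
    - {"rotation": [0, 0, 0], "offset": [0, 0, -0.44], "fingers": 20}

```text
t: 37.38
tool_pos: [0.5008, 0.3414, 0.2461]
tool_rot: [[0.001, 1.0, 0.01], [1.0, -0.001, 0.006], [0.006, 0.01, -1.0]]
ft_force: [1.6, 1.2, -1.5]
finger_gap: 0.0305
finger_force: 40.4
```

Call:
arm_command:
  increments:
    - {"rotation": [0, 0, 0], "offset": [-0.08, 0, 0], "fingers": 20}
    - {"rotation": [0, 0, 0], "offset": [-0.2, 0, 0], "fingers": 20}
    - {"rotation": [0, 0, 0], "offset": [-0.35, 0, 0], "fingers": 20}
    - {"rotation": [0, 0, 0], "offset": [-0.52, 0.03, 0], "fingers": 20}
    - {"rotation": [0, 0, 0], "offset": [-0.7, 0.08, 0], "fingers": 20}

```text
t: 37.8
tool_pos: [0.5124, 0.1982, 0.2382]
tool_rot: [[-0.001, 1.0, -0.004], [1.0, 0.001, -0.001], [-0.001, -0.004, -1.0]]
ft_force: [0.3, -0.0, -2.2]
finger_gap: 0.031
finger_force: 40.3
```

Call:
arm_command:
  increments:
    - {"rotation": [0, 0, 0], "offset": [-0.17, 0.06, 0], "fingers": 20}
    - {"rotation": [0, 0, 0], "offset": [-0.34, 0.12, 0], "fingers": 20}
    - {"rotation": [0, 0, 0], "offset": [-0.51, 0.16, 0], "fingers": 20}
    - {"rotation": [0, 0, 0], "offset": [-0.66, 0.2, 0], "fingers": 20}
    - {"rotation": [0, 0, 0], "offset": [-0.8, 0.2, 0], "fingers": 20}

```text
t: 38.22
tool_pos: [0.5542, 0.0372, 0.2382]
tool_rot: [[0.002, 1.0, -0.002], [1.0, -0.002, -0.001], [-0.001, -0.002, -1.0]]
ft_force: [0.2, -0.5, -3.1]
finger_gap: 0.0306
finger_force: 40.3
```

Call:
arm_command:
  increments:
    - {"rotation": [0, 0, 0], "offset": [-0.12, 0, 0], "fingers": 20}
    - {"rotation": [0, 0, 0], "offset": [-0.22, 0, 0], "fingers": 20}
    - {"rotation": [0, 0, 0], "offset": [-0.3, 0, 0], "fingers": 20}
    - {"rotation": [0, 0, 0], "offset": [-0.35, 0, 0], "fingers": 20}
    - {"rotation": [0, 0, 0], "offset": [-0.38, 0, 0], "fingers": 20}

```text
t: 38.63
tool_pos: [0.5531, -0.0375, 0.2386]
tool_rot: [[0.002, 1.0, -0.002], [1.0, -0.002, -0.0], [-0.0, -0.002, -1.0]]
ft_force: [-0.6, 0.1, -2.2]
finger_gap: 0.0308
finger_force: 40.3
```

Call:
arm_command:
  increments:
    - {"rotation": [0, 0, 0], "offset": [0, 0, 0], "fingers": 20}
    - {"rotation": [0, 0, 0], "offset": [0, 0, 0], "fingers": 20}
    - {"rotation": [0, 0, 0], "offset": [0, 0, 0], "fingers": 20}
    - {"rotation": [0, 0, 0], "offset": [0, 0, 0], "fingers": 20}

```text
t: 38.97
tool_pos: [0.554, -0.0352, 0.2396]
tool_rot: [[-0.0, 1.0, -0.0], [1.0, 0.0, 0.0], [0.0, -0.0, -1.0]]
ft_force: [0.0, -1.1, -1.9]
finger_gap: 0.0307
finger_force: 40.3
```

Call:
arm_command:
  increments:
    - {"rotation": [0, 0, 0], "offset": [0, 0.003, 0.08], "fingers": 20}
    - {"rotation": [0, 0, 0], "offset": [0, 0.003, 0.18], "fingers": 20}
    - {"rotation": [0, 0, 0], "offset": [0, 0.003, 0.27], "fingers": 20}
    - {"rotation": [0, 0, 0], "offset": [0, 0.003, 0.34], "fingers": 20}
    - {"rotation": [0, 0, 0], "offset": [0, 0.003, 0.345], "fingers": 20}

```text
t: 39.38
tool_pos: [0.5529, -0.0352, 0.1679]
tool_rot: [[-0.0, 1.0, -0.006], [1.0, 0.0, 0.001], [0.001, -0.006, -1.0]]
ft_force: [-1.3, 0.0, -2.8]
finger_gap: 0.0306
finger_force: 40.3
```

Call:
arm_command:
  increments:
    - {"rotation": [0, 0, 0], "offset": [0, 0, 0.01], "fingers": 20}
    - {"rotation": [0, 0, 0], "offset": [0, 0, 0.02], "fingers": 20}
    - {"rotation": [0, 0, 0], "offset": [0, 0, 0.03], "fingers": 20}
    - {"rotation": [0, 0, 0], "offset": [0, 0, 0.04], "fingers": 20}
    - {"rotation": [0, 0, 0], "offset": [0, 0, 0.04], "fingers": 20}

```text
t: 39.8
tool_pos: [0.5548, -0.0361, 0.1629]
tool_rot: [[0.001, 1.0, 0.001], [1.0, -0.001, -0.0], [-0.0, 0.001, -1.0]]
ft_force: [-0.7, -1.1, -2.7]
finger_gap: 0.0309
finger_force: 40.4
```

Call:
arm_command:
  increments:
    - {"rotation": [0, 0, 0], "offset": [0, 0, 0.006], "fingers": 20}
    - {"rotation": [0, 0, 0], "offset": [0, 0, 0.01], "fingers": 20}
    - {"rotation": [0, 0, 0], "offset": [0, 0, 0.01], "fingers": 20}
    - {"rotation": [0, 0, 0], "offset": [0, 0, 0.01], "fingers": 20}

```text
t: 40.13
tool_pos: [0.555, -0.0362, 0.1616]
tool_rot: [[0.001, 1.0, 0.001], [1.0, -0.001, -0.0], [-0.0, 0.001, -1.0]]
ft_force: [-1.2, -1.0, 5.1]
finger_gap: 0.0307
finger_force: 41.0
```

Call:
arm_command:
  increments:
    - {"rotation": [0, 0, 0], "offset": [0, 0, 0], "fingers": 60}
    - {"rotation": [0, 0, 0], "offset": [0, 0, 0], "fingers": 60}
    - {"rotation": [0, 0, 0], "offset": [0, 0, 0], "fingers": 60}
    - {"rotation": [0, 0, 0], "offset": [0, 0, 0], "fingers": 60}

```text
t: 40.47
tool_pos: [0.5547, -0.0361, 0.1605]
tool_rot: [[0.001, 1.0, -0.0], [1.0, -0.001, -0.0], [-0.0, -0.0, -1.0]]
ft_force: [1.5, 0.6, 0.3]
finger_gap: 0.0602
finger_force: 0.0
```

Call:
arm_command:
  increments:
    - {"rotation": [0, 0, 0], "offset": [0, 0, -0.05], "fingers": 60}
    - {"rotation": [0, 0, 0], "offset": [0, 0, -0.2], "fingers": 60}
    - {"rotation": [0, 0, 0], "offset": [0, 0, -0.35], "fingers": 60}
    - {"rotation": [0, 0, 0], "offset": [0, 0, -0.45], "fingers": 60}
    - {"rotation": [0, 0, 0], "offset": [0, 0, -0.45], "fingers": 60}

```text
t: 40.88
tool_pos: [0.5572, -0.0363, 0.2564]
tool_rot: [[0.001, 1.0, 0.011], [1.0, -0.001, -0.001], [-0.001, 0.011, -1.0]]
ft_force: [-0.6, 0.1, 0.4]
finger_gap: 0.06
finger_force: 0.0
```

Call:
arm_command:
  increments:
    - {"rotation": [0, 0, 0], "offset": [0.1, 0, 0], "fingers": 60}
    - {"rotation": [0, 0, 0], "offset": [0.25, 0, 0], "fingers": 60}
    - {"rotation": [0, 0, 0], "offset": [0.43, 0.04, 0], "fingers": 60}
    - {"rotation": [0, 0, 0], "offset": [0.6, 0.07, 0], "fingers": 60}
    - {"rotation": [0, 0, 0], "offset": [0.78, 0.1, 0], "fingers": 60}

```text
t: 41.3
tool_pos: [0.5746, 0.1209, 0.2505]
tool_rot: [[0.002, 1.0, -0.001], [1.0, -0.002, -0.0], [-0.0, -0.001, -1.0]]
ft_force: [0.9, -0.6, 0.0]
finger_gap: 0.0603
finger_force: 0.0
```

Call:
arm_command:
  increments:
    - {"rotation": [0, 0, 0], "offset": [0.17, 0.02, 0], "fingers": 60}
    - {"rotation": [0, 0, 0], "offset": [0.34, 0.04, 0], "fingers": 60}
    - {"rotation": [0, 0, 0], "offset": [0.5, 0.043, 0], "fingers": 60}
    - {"rotation": [0, 0, 0], "offset": [0.65, 0.043, 0], "fingers": 60}
    - {"rotation": [0, 0, 0], "offset": [0.78, 0.043, 0], "fingers": 60}

```text
t: 41.72
tool_pos: [0.5831, 0.2779, 0.2501]
tool_rot: [[0.0, 1.0, -0.001], [1.0, -0.0, -0.0], [-0.0, -0.001, -1.0]]
ft_force: [0.8, 0.3, -0.4]
finger_gap: 0.06
finger_force: 0.0
```

Call:
arm_command:
  increments:
    - {"rotation": [0, 0, 0], "offset": [0.13, 0, 0], "fingers": 60}
    - {"rotation": [0, 0, 0], "offset": [0.22, 0, 0], "fingers": 60}
    - {"rotation": [0, 0, 0], "offset": [0.26, 0, 0.05], "fingers": 60}
    - {"rotation": [0, 0, 0], "offset": [0.26, 0, 0.15], "fingers": 60}
    - {"rotation": [0, 0, 0], "offset": [0.26, 0, 0.2], "fingers": 60}

```text
t: 42.13
tool_pos: [0.5826, 0.3272, 0.2078]
tool_rot: [[0.0, 1.0, -0.003], [1.0, -0.0, -0.003], [-0.003, -0.003, -1.0]]
ft_force: [0.3, -0.6, -0.9]
finger_gap: 0.0602
finger_force: 0.0
```

Call:
arm_command:
  increments:
    - {"rotation": [0, 0, 0], "offset": [0, 0, 0], "fingers": 60}
    - {"rotation": [0, 0, 0], "offset": [0, 0, 0], "fingers": 60}
    - {"rotation": [0, 0, 0], "offset": [0, 0, 0], "fingers": 60}

```text
t: 42.38
tool_pos: [0.5842, 0.3271, 0.2114]
tool_rot: [[0.002, 1.0, 0.001], [1.0, -0.002, 0.0], [0.0, 0.001, -1.0]]
ft_force: [0.3, -0.1, -0.2]
finger_gap: 0.0602
finger_force: 0.0
```

```bash
python3 - <<'E'
from h import *
c=look('wrist'); print(ctrl.observe()['tool_pos']); caps(c,.155,.18); caps(look('top'),.163,.18)
E
```

```text
[0.58428698 0.32732938 0.21177726]
blob 3149 [276.5 241. ] [183 154  11] med z 0.1615 mid [0.5838 0.3281 0.1592] span [0.033 0.032 0.008] ray [0.5838 0.329  0.1615]
blob 39 [120.3 186.7] [132 118  54] med z 0.1639 mid [0.5877 0.3262 0.1652] span [0.022 0.02  0.004] ray [0.5891 0.3274 0.1639]
blob 215 [306.8 202.5] [ 89 130 198] med z 0.17 mid [ 0.5549 -0.0371  0.1695] span [0.03  0.031 0.011] ray [ 0.5547 -0.0367  0.17  ]
blob 218 [341.1 202. ] [221 219 210] med z 0.17 mid [ 0.5552 -0.1027  0.1691] span [0.031 0.031 0.012] ray [ 0.555  -0.1027  0.17  ]
```

Call:
arm_command:
  increments:
    - {"rotation": [0, 0, 0], "offset": [0.002, -0.002, 0.15], "fingers": 60}
    - {"rotation": [0, 0, 0], "offset": [0.002, -0.002, 0.292], "fingers": 60}
    - {"rotation": [0, 0, 0], "offset": [0.002, -0.002, 0.292], "fingers": 60}
    - {"rotation": [0, 0, 0], "offset": [0.002, -0.002, 0.292], "fingers": 60}
    - {"rotation": [0, 0, 0], "offset": [0.002, -0.002, 0.292], "fingers": 60}

```text
t: 42.9
tool_pos: [0.5843, 0.3286, 0.1542]
tool_rot: [[0.001, 1.0, 0.003], [1.0, -0.001, 0.001], [0.001, 0.003, -1.0]]
ft_force: [-0.1, 0.4, 0.3]
finger_gap: 0.0597
finger_force: 0.0
```

Call:
arm_command:
  increments:
    - {"rotation": [0, 0, 0], "offset": [0, 0, 0], "fingers": 20}
    - {"rotation": [0, 0, 0], "offset": [0, 0, 0], "fingers": 20}
    - {"rotation": [0, 0, 0], "offset": [0, 0, 0], "fingers": 20}
    - {"rotation": [0, 0, 0], "offset": [0, 0, 0], "fingers": 20}
    - {"rotation": [0, 0, 0], "offset": [0, 0, 0], "fingers": 20}

```text
t: 43.32
tool_pos: [0.5839, 0.3287, 0.1544]
tool_rot: [[0.001, 1.0, 0.003], [1.0, -0.001, 0.002], [0.002, 0.003, -1.0]]
ft_force: [-0.7, -0.0, 6.1]
finger_gap: 0.0307
finger_force: 39.8
```

Call:
arm_command:
  increments:
    - {"rotation": [0, 0, 0], "offset": [0, 0, 0], "fingers": 20}
    - {"rotation": [0, 0, 0], "offset": [0, 0, 0], "fingers": 20}

```text
t: 43.48
tool_pos: [0.5839, 0.3287, 0.1544]
tool_rot: [[0.001, 1.0, 0.003], [1.0, -0.001, 0.002], [0.002, 0.003, -1.0]]
ft_force: [-1.1, -0.4, 5.9]
finger_gap: 0.0307
finger_force: 39.8
```

Call:
arm_command:
  increments:
    - {"rotation": [0, 0, 0], "offset": [0, 0, -0.05], "fingers": 20}
    - {"rotation": [0, 0, 0], "offset": [0, 0, -0.15], "fingers": 20}
    - {"rotation": [0, 0, 0], "offset": [0, 0, -0.3], "fingers": 20}
    - {"rotation": [0, 0, 0], "offset": [0, 0, -0.44], "fingers": 20}
    - {"rotation": [0, 0, 0], "offset": [0, 0, -0.44], "fingers": 20}

```text
t: 43.9
tool_pos: [0.5856, 0.3294, 0.2472]
tool_rot: [[0.001, 1.0, 0.011], [1.0, -0.001, 0.006], [0.006, 0.011, -1.0]]
ft_force: [1.7, 0.4, -1.2]
finger_gap: 0.0305
finger_force: 40.3
```

Call:
arm_command:
  increments:
    - {"rotation": [0, 0, 0], "offset": [-0.08, 0, 0], "fingers": 20}
    - {"rotation": [0, 0, 0], "offset": [-0.2, -0.03, 0], "fingers": 20}
    - {"rotation": [0, 0, 0], "offset": [-0.35, -0.05, 0], "fingers": 20}
    - {"rotation": [0, 0, 0], "offset": [-0.52, -0.07, 0], "fingers": 20}
    - {"rotation": [0, 0, 0], "offset": [-0.68, -0.09, 0], "fingers": 20}

```text
t: 44.32
tool_pos: [0.5636, 0.19, 0.2385]
tool_rot: [[0.0, 1.0, -0.003], [1.0, -0.0, -0.002], [-0.002, -0.003, -1.0]]
ft_force: [0.3, -0.3, -2.0]
finger_gap: 0.0309
finger_force: 40.2
```

Call:
arm_command:
  increments:
    - {"rotation": [0, 0, 0], "offset": [-0.16, -0.02, 0], "fingers": 20}
    - {"rotation": [0, 0, 0], "offset": [-0.31, -0.04, 0], "fingers": 20}
    - {"rotation": [0, 0, 0], "offset": [-0.44, -0.045, 0], "fingers": 20}
    - {"rotation": [0, 0, 0], "offset": [-0.55, -0.045, 0], "fingers": 20}
    - {"rotation": [0, 0, 0], "offset": [-0.64, -0.045, 0], "fingers": 20}

```text
t: 44.73
tool_pos: [0.5544, 0.0617, 0.2388]
tool_rot: [[0.002, 1.0, -0.003], [1.0, -0.002, -0.001], [-0.001, -0.003, -1.0]]
ft_force: [0.6, 0.5, -2.2]
finger_gap: 0.031
finger_force: 40.2
```

Call:
arm_command:
  increments:
    - {"rotation": [0, 0, 0], "offset": [-0.07, 0, 0], "fingers": 20}
    - {"rotation": [0, 0, 0], "offset": [-0.13, 0, 0], "fingers": 20}
    - {"rotation": [0, 0, 0], "offset": [-0.17, 0, 0], "fingers": 20}
    - {"rotation": [0, 0, 0], "offset": [-0.18, 0, 0], "fingers": 20}
    - {"rotation": [0, 0, 0], "offset": [-0.18, 0, 0], "fingers": 20}

```text
t: 45.15
tool_pos: [0.5559, 0.0281, 0.2401]
tool_rot: [[0.001, 1.0, -0.0], [1.0, -0.001, 0.0], [0.0, -0.0, -1.0]]
ft_force: [0.5, -0.1, -2.5]
finger_gap: 0.0306
finger_force: 40.2
```

Call:
arm_command:
  increments:
    - {"rotation": [0, 0, 0], "offset": [0, 0, 0], "fingers": 20}
    - {"rotation": [0, 0, 0], "offset": [0, 0, 0], "fingers": 20}
    - {"rotation": [0, 0, 0], "offset": [0, 0, 0], "fingers": 20}

```text
t: 45.4
tool_pos: [0.556, 0.029, 0.2403]
tool_rot: [[-0.0, 1.0, 0.0], [1.0, 0.0, 0.0], [0.0, 0.0, -1.0]]
ft_force: [0.0, -0.1, -2.1]
finger_gap: 0.0309
finger_force: 40.2
```

Call:
arm_command:
  increments:
    - {"rotation": [0, 0, 0], "offset": [-0.002, 0.001, 0.08], "fingers": 20}
    - {"rotation": [0, 0, 0], "offset": [-0.002, 0.001, 0.18], "fingers": 20}
    - {"rotation": [0, 0, 0], "offset": [-0.002, 0.001, 0.27], "fingers": 20}
    - {"rotation": [0, 0, 0], "offset": [-0.002, 0.001, 0.34], "fingers": 20}
    - {"rotation": [0, 0, 0], "offset": [-0.002, 0.001, 0.345], "fingers": 20}

```text
t: 45.82
tool_pos: [0.5543, 0.0283, 0.1684]
tool_rot: [[0.0, 1.0, -0.006], [1.0, -0.0, -0.0], [-0.0, -0.006, -1.0]]
ft_force: [-0.6, -0.4, -2.6]
finger_gap: 0.0309
finger_force: 40.2
```

Call:
arm_command:
  increments:
    - {"rotation": [0, 0, 0], "offset": [0, 0, 0.01], "fingers": 20}
    - {"rotation": [0, 0, 0], "offset": [0, 0, 0.02], "fingers": 20}
    - {"rotation": [0, 0, 0], "offset": [0, 0, 0.03], "fingers": 20}
    - {"rotation": [0, 0, 0], "offset": [0, 0, 0.04], "fingers": 20}
    - {"rotation": [0, 0, 0], "offset": [0, 0, 0.04], "fingers": 20}

```text
t: 46.23
tool_pos: [0.5562, 0.0279, 0.1635]
tool_rot: [[0.001, 1.0, 0.001], [1.0, -0.001, -0.0], [-0.0, 0.001, -1.0]]
ft_force: [-0.2, -0.1, -1.4]
finger_gap: 0.0305
finger_force: 40.2
```

Call:
arm_command:
  increments:
    - {"rotation": [0, 0, 0], "offset": [0, 0, 0.006], "fingers": 20}
    - {"rotation": [0, 0, 0], "offset": [0, 0, 0.01], "fingers": 20}
    - {"rotation": [0, 0, 0], "offset": [0, 0, 0.01], "fingers": 20}
    - {"rotation": [0, 0, 0], "offset": [0, 0, 0.01], "fingers": 20}

```text
t: 46.57
tool_pos: [0.5565, 0.0278, 0.1624]
tool_rot: [[0.001, 1.0, 0.002], [1.0, -0.001, -0.0], [-0.0, 0.002, -1.0]]
ft_force: [-2.3, -0.4, 5.3]
finger_gap: 0.0308
finger_force: 40.9
```

Released now; rise and back off, then check.

Call:
arm_command:
  increments:
    - {"rotation": [0, 0, 0], "offset": [0, 0, 0], "fingers": 60}
    - {"rotation": [0, 0, 0], "offset": [0, 0, 0], "fingers": 60}
    - {"rotation": [0, 0, 0], "offset": [0, 0, 0], "fingers": 60}
    - {"rotation": [0, 0, 0], "offset": [0, 0, 0], "fingers": 60}

```text
t: 46.9
tool_pos: [0.5561, 0.0278, 0.1611]
tool_rot: [[0.001, 1.0, -0.0], [1.0, -0.001, -0.0], [-0.0, -0.0, -1.0]]
ft_force: [-0.5, -0.9, 0.3]
finger_gap: 0.0598
finger_force: 0.0
```

Call:
arm_command:
  increments:
    - {"rotation": [0, 0, 0], "offset": [0, 0, -0.05], "fingers": 60}
    - {"rotation": [0, 0, 0], "offset": [0, 0, -0.2], "fingers": 60}
    - {"rotation": [0, 0, 0], "offset": [0, 0, -0.35], "fingers": 60}
    - {"rotation": [0, 0, 0], "offset": [0, 0, -0.5], "fingers": 60}
    - {"rotation": [0, 0, 0], "offset": [0, 0, -0.5], "fingers": 60}

```text
t: 47.32
tool_pos: [0.5592, 0.0279, 0.2685]
tool_rot: [[0.001, 1.0, 0.013], [1.0, -0.001, 0.0], [0.0, 0.013, -1.0]]
ft_force: [0.6, -0.9, 0.7]
finger_gap: 0.0601
finger_force: 0.0
```

Call:
arm_command:
  increments:
    - {"rotation": [0, 0, 0], "offset": [0.1, -0.05, 0], "fingers": 60}
    - {"rotation": [0, 0, 0], "offset": [0.25, -0.15, 0], "fingers": 60}
    - {"rotation": [0, 0, 0], "offset": [0.42, -0.25, 0], "fingers": 60}
    - {"rotation": [0, 0, 0], "offset": [0.58, -0.35, 0], "fingers": 60}
    - {"rotation": [0, 0, 0], "offset": [0.7, -0.4, 0], "fingers": 60}

```text
t: 47.73
tool_pos: [0.474, 0.1696, 0.2617]
tool_rot: [[0.0, 1.0, -0.001], [1.0, -0.0, 0.001], [0.001, -0.001, -1.0]]
ft_force: [-0.3, 0.3, -0.7]
finger_gap: 0.0596
finger_force: 0.0
```

Call:
arm_command:
  increments:
    - {"rotation": [0, 0, 0], "offset": [0, 0, 0], "fingers": 60}
    - {"rotation": [0, 0, 0], "offset": [0, 0, 0], "fingers": 60}
    - {"rotation": [0, 0, 0], "offset": [0, 0, 0], "fingers": 60}
    - {"rotation": [0, 0, 0], "offset": [0, 0, 0], "fingers": 60}
    - {"rotation": [0, 0, 0], "offset": [0, 0, 0], "fingers": 60}

```text
t: 48.15
tool_pos: [0.4768, 0.167, 0.2612]
tool_rot: [[0.003, 1.0, 0.0], [1.0, -0.003, -0.0], [-0.0, 0.0, -1.0]]
ft_force: [-0.4, 0.3, -0.9]
finger_gap: 0.0598
finger_force: 0.0
```

```bash
python3 - <<'E'
from h import *
c=look('top','top2'); look('scene','scene2'); print(ctrl.observe()['tool_pos']); caps(c,.163,.18)
P=cloud(c); x,y,z=np.moveaxis(P,-1,0)
for m,a,ce in blobs((z>.025)&(z<.06)&(x>.585)&(x<.66)&(y>-.158)&(y<.08)):
    q=P[m]; print('lamp',((q.min(0)+q.max(0))/2).round(4))
E
```

```text
[0.47671242 0.16709863 0.26117637]
blob 222 [273.9 202. ] [216 207 112] med z 0.1699 mid [0.5565 0.0267 0.1692] span [0.032 0.031 0.012] ray [0.556  0.0269 0.1699]
blob 216 [306.9 202.4] [ 86 127 194] med z 0.1701 mid [ 0.5546 -0.0372  0.1687] span [0.03  0.031 0.011] ray [ 0.5547 -0.0368  0.1701]
blob 219 [341.2 202.1] [217 215 206] med z 0.1699 mid [ 0.5551 -0.1027  0.1687] span [0.031 0.031 0.011] ray [ 0.5549 -0.1029  0.1699]
lamp [0.6198 0.0544 0.0401]
lamp [ 0.6147 -0.1284  0.0402]
```

View pics/scene2.png

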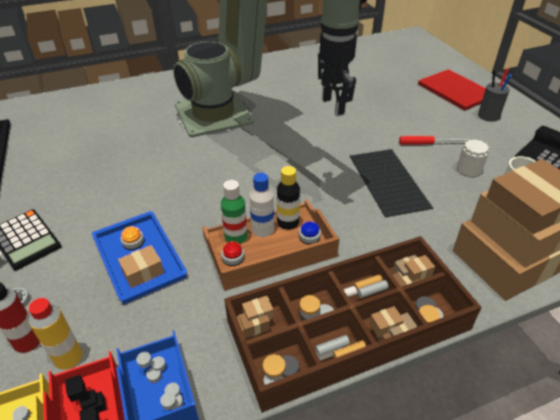

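All three bottles are back upright in the rack at (233,210), (262,205) and (288,200). The amber lamp sits in the tray at (132,237), and the arm is clear.

```bash
python3 -c "
from bench import workorder
print(workorder.close_job())"
```

```text
the job is handed in; nothing more can be done
None
```

I handed the job in, with no verdict returned: the amber lamp stands flat in the blue tray, all three bottles are back upright within about 1 mm of where they stood, the red and blue lamps measured unmoved, and the carton was not touched.

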